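Clip the hook head onto the display stand and hang the beaded hoop

ROBOT

A 6-joint arm with a two-finger parallel gripper is mounted at the origin on the work surface. World frame = base frame: x ahead of the robot, y to its left, z up, the work surface at z = 0. Lengths are in m, angles in rad, forces in N, time in s.
With the tool pointing down it reaches from about 0.375 to 0.975 m from the base axis. Payload 3.8 kg.
Tool frame: the origin (TCP) lies on the mounting face of the last link; the fingertips stand 173 mm ahead of it and the grasp point (between the pads) lies 155 mm ahead of it; z points along the fingers, y is the line along which they close (so a half turn about z gives the same grasp; the last joint's range is limited). The gripper opens to 85 mm and grips with 20 to 120 N. Pads are 22 mm wide; open, the fingers measure 114 mm over their backs; the gripper's body (76 mm by 85 mm) begins 54 mm behind the grasp point. The pads swing forward as they close: fully open they stand 13 mm farther back than shut.
Start: joints at [1.204, 0.264, 1.604, -0, 1.274, -0.037], TCP at [0.219, 0.639, 0.405] pointing down, gripper open.
Joint ranges: [-2.63, 2.63], [-0.94, 2.18], [0.31, 2.57], [-1.31, 4.45], [0, 2.66], [-2.55, 2.55]. Speed limits (rad/s): [2.57, 2.57, 3.14, 3.14, 3.14, 3.14].

INTERFACE

Orientations are given as a rotation vector (axis times angle).
In Python, from workcell import bot gives the robot as it stands.
- The arm moves only by the tool drive_tool, never from a script. Its argument "increments" is a list of rows, each an object with "delta_pos": the shift along the tool's x, y, z in mm, a list of three; "turn": the turn about the tool's z in rad; "jaw": the opening, from -1 (shut) to 1 (fully open). A call has 1 to 8 rows; each row shifts and turns the commanded pose from where the row before left it, along the tool's axes as they then stand; what a row does not reach is not made up. A row lasts 1/12 s, in which the tool goes at most 41.7 mm and 7.16 degrees, less where a joint would pass 70% of its speed; a pose out of reach is approached as far as the arm can. A call is refused whole if a number of a shift passes 41.7 or a number of a turn 0.125, either way. A call with a gripper value outside its range is refused whole. The fingers move at their own pace and stop on an object; "grip_force" is the grip in N (left out, the last holds). Time passes only in rows, so rows that do not move let the fingers close. It gives the time, the measured TCP pose, the force, the opening and the grip force at its end, in the units of the state.
- bot.read_state(): the state, without advancing time (a new reading comes with each control period).
- bot.read_camera(name): name is "scene" or "top"; returns a dict with "pixels" (480x640x3 uint8, red, green, blue), "fovy" (degrees; the focal length in pixels is half the picture's height over the tangent of half this angle, whatever the lens; pixels are square), "cx", "cy" (the principal point, pixels), "camera_from_world" (4x4, takes a point from world to camera coordinates). Camera axes: x right, y down, z forward; pixel columns grow to the right and rows downward; lengths in m; the calibration is good to about 2 mm. A picture is of the moment at which its call begins. There is no depth.
- bot.finish_job(): hands the job in; it is judged then, once.
The state is a dict: "time": time; "q": joint angles; "joint_vel": joint speeds; "joint_torque": joint torques, N m; "tool_pos": TCP position; "tcp_rot": TCP orientation; "wrist_force": force on the tool from outside, world axes, zero at the start; "torque": the same for the moment, N m; "width": opening from 0.0 (shut) to 1.0 (fully open); "grip_force": force on a finger pad.
Only numpy, scipy, OpenCV 4.12 (cv2) and the standard library are available. Lean on these libraries where they do the work, as an engineer would, in place of code of your own. Each camera call takes 0.05 s, during which the arm holds its last target. There are 200 camera calls.

TASK

Make the display stand ready and hang the beaded hoop on it. The loose hook head is lying on its back: first stand it upright on its foot on the bench and let go, then take it up again and press it straight down over the stand's two snap hooks until both sides click and it sits flush, with the peg over the long front of the stand's base. Then slide the hoop, held square to the slanted peg, down along the peg and leave it hanging there; leave the other things on the bench as they lie.

Things in the scene. Friction and masses are not known exactly. Their poses are not given: they have to be found in the camera images.
- stand: Grey plastic display stand, fixed. Origin on the bench under the column's middle; -x is its front (roughly to the robot's left), y along the saddle, z up. Base plate 170 x 120 x 12 mm, 120 mm of it in front of the origin and 50 mm behind. Column 36 (x) x 50 mm. On top a saddle 52 (x) x 160 (y) mm with two snap hooks standing out of it
- seat (a point): Centre of the saddle's flat top, 150 mm above the bench, where the centre of the head's foot comes to rest; axes as the stand's
- hook_left_rest (a point): Top of the snap hook at the stand's +y side, at rest: 59.5 mm from the seat's centre along y, 25.5 mm above the saddle. An upright spring tongue 10 mm wide (x), 4 mm thick, with a barb to the outside: point 5.5 mm outward, flat underside 11.5 mm above the saddle, sloping lead-in above
- hook_right_rest (a point): The same, mirrored, at the stand's -y side (barb to -y)
- hook_left (a joint): Bend of the +y snap hook, rad: 0 at rest, grows as it bends inward (about 0.08 as the barb passes the window), springs back to about 0 with the click. Stop at 0.2
- hook_right (a joint): The same for the -y hook. Pushing the head down over both takes about 6 to 20 N in all
- head: Loose grey plastic hook head, about 0.2 kg. Origin: centre of the foot's underside; z up when it stands, -x its front. Foot 44 (x) x 150 (y) x 10 mm with two through windows for the hooks, 14 mm along x, |y| from 51 to 62 mm. Upright block and slanted peg on it. It starts lying on its back: x axis down, origin 22 mm above the bench, z level and roughly to the robot's left
- block (a point): Centre of the top of the head's upright block, 62 mm above the foot's underside. The block is 34 mm wide along the head's y and 36 mm deep along x (x from -14 to +22 mm, its back flush with the foot's back), standing on the 10 mm foot
- peg: Peg of the head (one piece with it): square bar 12 x 12 mm. Origin on its axis where it leaves the block, at x -14, z 50 mm of the head; z along it to the tip 85 mm away, 45 degrees between the head's front and up; y is the head's y. It rises at 45 degrees both as the head lies on its back and as it stands: half a turn about the peg's axis takes the one pose to the other
- peg_tip (a point): Centre of the peg's free end, 85 mm out along its axis
- hoop: Rigid hoop of 14 mm beads, mostly champagne with four blue, lying flat on the bench. Ring of 118 mm outer and 90 mm inner diameter, 14 mm thick, about 70 g. Origin at its centre, at half its thickness; z is its axis
- animal: Bystander: standing beaded animal, cream body, blue head, 125 mm tall, 75 mm wide; origin under its middle
- globe: Bystander: blue beaded globe, 70 mm across; origin under its middle
- pliers: Bystander: pliers with red and black grips, 155 mm long, lying; origin on the bench 12 mm behind its pivot, jaws to +x
- spool: Bystander: white spool of nylon line, 66 mm across, 40 mm tall; origin under its middle
There are look-alikes about, which are no part of the job. What is shaped like the head but pink or purple is not meant.

How it is judged:
On the way, in this order (a step that is already met when the one before it is completed fails the run):
1. the head stands upright on its foot on the bench, let go (angle between head's own z axis and vertical below 0.06 rad and height (world z) of head below 0.006 m and contact force between the fingers and head below 0.1 N and linear speed of head below 0.03 m/s), for 0.2 s.
2. the head is pressed home on the stand, flush, both hooks sprung back, peg to the front (horizontal distance between head and seat below 0.004 m and z of head in the frame of seat below 0.0025 m and angle between head's own z axis and vertical below 0.04 rad and x of peg_tip in the frame of stand below -0.05 m and value of joint each of hook_left, hook_right below 0.03 rad), for 0.2 s.
3. the hoop, still held, is on the peg and roughly square to it (within 30 degrees) (all of step 2 and z of hoop in the frame of peg between -0.01 and 0.07 m and x of hoop in the frame of peg between -0.04 and 0.04 m and y of hoop in the frame of peg between -0.04 and 0.04 m and angle between the z axis of hoop and the z axis of peg, either way round below 0.52 rad and contact force between the fingers and hoop above 0.3 N), for 0.1 s.
At the end, for the whole second after the job is handed in: Head on the saddle within 4 mm sideways and 2.5 mm of flush, upright within 0.04 rad, both hooks sprung back (under 0.03 rad), peg to the front; hoop hanging at rest on the peg, released, its centre within 85 mm of the peg's root and over 100 mm above the bench (all of step 2 and distance between hoop and peg below 0.07 m and angle between hoop's own z axis and vertical above 0.4 rad and height (world z) of hoop above 0.1 m and contact force between hoop and head above 0.1 N and contact force between the fingers and hoop below 0.1 N and linear speed of hoop below 0.03 m/s and linear speed of head below 0.02 m/s); the robot touches nothing.
It fails at once if another thing on the bench (animal, globe, pliers or spool) is moved by more than 30 mm (distance of any of animal, globe, pliers, spool from where it was at the start of the episode above 0.03 m).
It also fails if it takes over 72 s, if anything falls off the work surface, if the arm or the gripper's body presses on something with over 40 N, if the wrist force passes 120 N, or if a joint passes its speed limit or range.

## Working session

There is one attempt and no reset: what is moved stays moved. The work goes in short steps, Python scripts to look and compute and a tool call to move; the robot and the scene stay as the last step left them, time stands still between calls to the robot, and variables do not carry over. Pictures are saved under pics/ and viewed, at most 10 in all, crops included, and the job is handed in when it is done.

Besides the shell and the picture viewer there is one more tool, called after "Call:" as name([rows], argument=value, ...), one row to a line, values as JSON. drive_tool: Moves the arm, as the interface text tells. Its arguments: {"type":"object","properties":{"increments":{"type":"array"},"grip_force":{"type":"number"}},"required":["increments"]}

```bash
mkdir -p pics; ls; python3 - <<'E'
from workcell import bot
import cv2
for n in ("scene","top"):
    c=bot.read_camera(n); cv2.imwrite(f"pics/{n}0.png",c["pixels"][:,:,::-1])
    print(n,c["fovy"],c["cx"],c["cy"]);print(c["camera_from_world"])
s=bot.read_state(); print(s)
E
```

```text
pics
scene 54.823370363555995 315.4608057910553 227.67455281145973
[[ 0.44598391  0.89503798  0.00231573 -0.26128369]
 [ 0.54916982 -0.27159817 -0.79034609 -0.13481369]
 [-0.70676082  0.35375337 -0.61265626  1.27275088]
 [ 0.          0.          0.          1.        ]]
top 48.92736521105546 325.7178468164183 237.78081477201226
[[ 1.20869735e-02 -9.99926024e-01  1.36086261e-03  7.07930953e-02]
 [-9.99197036e-01 -1.21301309e-02 -3.81856385e-02  4.37288443e-01]
 [ 3.81993212e-02 -8.98221090e-04 -9.99269736e-01  1.22664821e+00]
 [ 0.00000000e+00  0.00000000e+00  0.00000000e+00  1.00000000e+00]]
{'time': 0.1, 'q': array([ 1.20411859e+00,  2.64671215e-01,  1.60526905e+00, -1.33392036e-05,
        1.27369510e+00, -3.69096449e-02]), 'joint_vel': array([ 0.0001397 , -0.00266185, -0.0033147 , -0.00102858, -0.00070759,
       -0.00044544]), 'joint_torque': array([ 2.07921471e-04, -5.16702068e+01, -3.68588090e+01, -6.22681614e-05,
        6.32753319e-03,  4.34024707e-05]), 'tool_pos': array([0.21847636, 0.63832746, 0.40347354]), 'tcp_rot': array([-0.51558311, -3.09859239,  0.0031472 ]), 'wrist_force': array([-0.62820961, -0.63123609, -0.81187661]), 'torque': array([ 0.00185931,  0.00038703, -0.05854153]), 'grip_force': 0.0, 'width': 0.9970425264897665}
```

View pics/scene0.png

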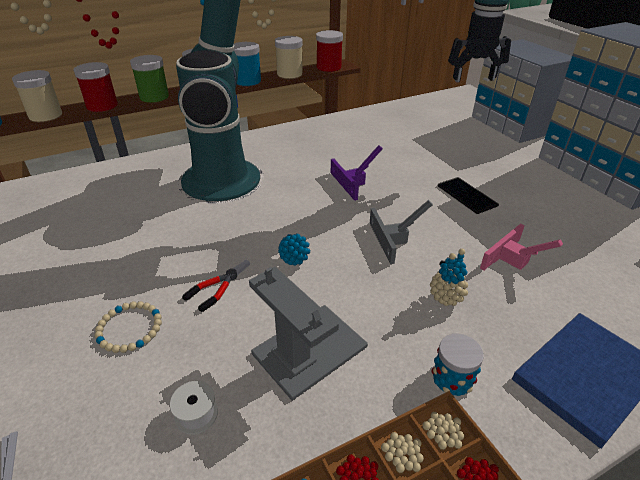

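View pics/top0.png

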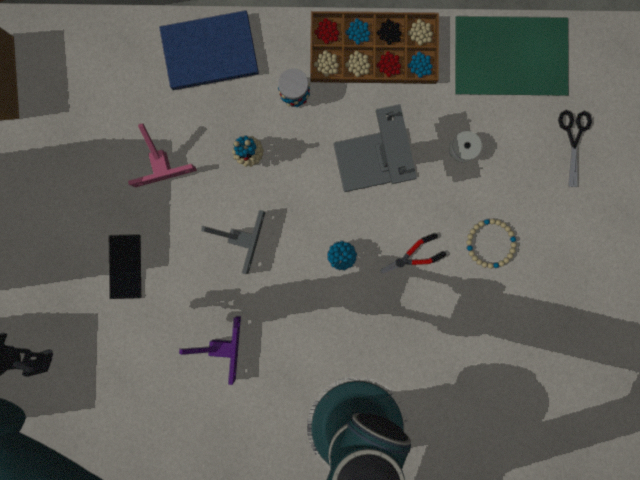

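Candidates for the head are grey at scene (395,232) / top (240,238), purple at (355,175) / (215,350), and pink at (520,248) / (160,165). I choose grey. The stand is at top (380,150) with its long base to image left (+y), the hoop at (492,243), and the spool at (468,146).

```bash
cat > h.py <<'E'
import numpy as np, cv2
from workcell import bot
def cam(n):
    c=bot.read_camera(n); c["f"]=240/np.tan(np.radians(c["fovy"]/2)); c["M"]=np.array(c["camera_from_world"]); return c
def ray(c,u,v):
    R=c["M"][:3,:3]; o=-R.T@c["M"][:3,3]
    return o, R.T@np.array([(u-c["cx"])/c["f"],(v-c["cy"])/c["f"],1.])
def onz(c,u,v,z):
    o,d=ray(c,u,v); return o+d*(z-o[2])/d[2]
def proj(c,p):
    q=c["M"][:3,:3]@np.asarray(p)+c["M"][:3,3]; return np.array([q[0]/q[2]*c["f"]+c["cx"],q[1]/q[2]*c["f"]+c["cy"]])
E
python3 - <<'E'
from h import *
t=cam("top")["pixels"]; s=cam("scene")["pixels"]
a=cv2.resize(t[200:280,195:295],None,fx=4,fy=4,interpolation=2)
b=cv2.resize(t[95:195,325:425],None,fx=4,fy=4,interpolation=2)
b=b[:,:]; a2=np.zeros((600,800,3),np.uint8); a2[:320,:400]=a; a2[:400,400:800]=b
c=cv2.resize(s[190:270,350:450],None,fx=3,fy=3,interpolation=2); a2[325:565,:300]=c
d=cv2.resize(s[260:330,240:335],None,fx=2.8,fy=2.8,interpolation=2); a2[402:402+d.shape[0],400:400+d.shape[1]]=d
cv2.imwrite("pics/crop1.png",a2[:,:,::-1])
E
```

```text
(no output)
```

View pics/crop1.png

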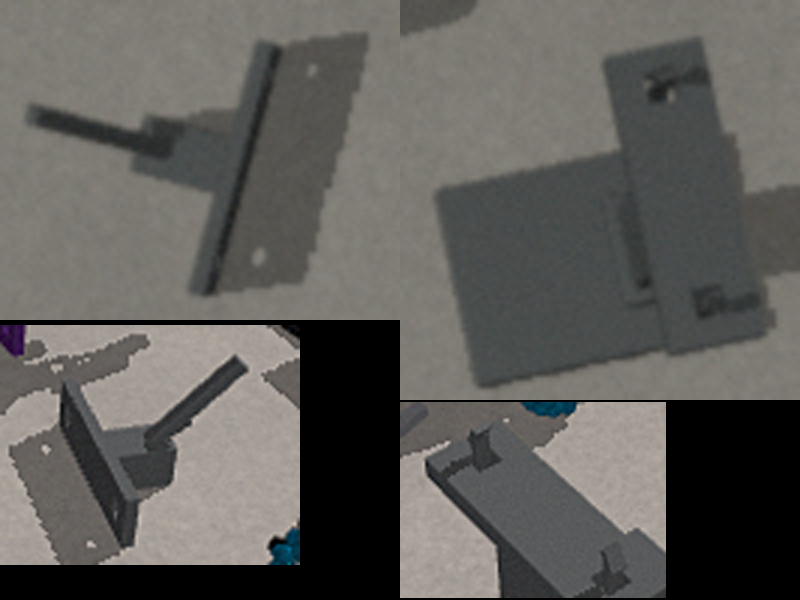

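The crop confirms the grey head, lying with its peg up and to image left. Its foot edge corners are at crop (260,40), (280,46), (212,295), (190,290). The saddle corners are at (603,60), (700,38), (768,330), (670,352).

```bash
python3 - <<'E'
from h import *
c=cam("top"); np.set_printoptions(precision=4,suppress=True)
A=lambda u,v:(195+(u+.5)/4-.5,200+(v+.5)/4-.5)
B=lambda u,v:(325+(u-400+.5)/4-.5,95+(v+.5)/4-.5)
def rect(pts,z):
    p=np.array([onz(c,*q,z)[:2] for q in pts]); r=cv2.minAreaRect((p*1000).astype(np.float32))
    print("mean",p.mean(0)," sides",np.linalg.norm(np.roll(p,-1,0)-p,axis=1)); 
    l=(p[2]+p[3]-p[0]-p[1]); print(" long dir",l/np.linalg.norm(l)," yaw",np.degrees(np.arctan2(l[1],l[0])))
rect([A(260,40),A(280,46),A(212,295),A(190,290)],.044)
rect([B(603,60),B(700,38),B(768,330),B(670,352)],.150)
print("peg tip lying",onz(c,*A(32,115),.096))
print("base front",[onz(c,*B(*q),.012) for q in ((437,190),(478,385))])
print("hooks",[onz(c,*B(*q),.1755) for q in ((657,88),(706,300))])
# refine stand/head yaw & hoop by masks
im=c["pixels"]; hsv=cv2.cvtColor(im,cv2.COLOR_RGB2HSV)
r=hsv[205:285,450:535]; m=((r[...,1]>70)).astype(np.uint8)
ys,xs=np.nonzero(m); (cx,cy),R=cv2.minEnclosingCircle(np.c_[xs,ys].astype(np.float32))
e=cv2.fitEllipse(cv2.convexHull(np.c_[xs,ys].astype(np.float32)))
print("hoop",m.sum(),cx,cy,R,e,onz(c,450+e[0][0],205+e[0][1],.007),np.median(r[...,1]))
E
```

```text
mean [0.4246 0.2401]  sides [0.0119 0.1465 0.0128 0.1474]
 long dir [-0.9682  0.25  ]  yaw 165.52180675576741
mean [ 0.6301 -0.0679]  sides [0.0521 0.1574 0.0524 0.1572]
 long dir [-0.973  -0.2307]  yaw -166.6603806317605
peg tip lying [0.4503 0.3442 0.096 ]
base front [array([0.6615, 0.0596, 0.012 ]), array([0.5467, 0.0343, 0.012 ])]
hooks [array([ 0.6792, -0.0497,  0.1755]), array([ 0.5706, -0.0755,  0.1755])]
hoop 364 40.9202880859375 38.132850646972656 24.629425048828125 ((41.09306716918945, 38.14049530029297), (47.785335540771484, 48.36650466918945), 126.31685638427734) [ 0.4286 -0.3116  0.007 ] 20.0
```

```bash
cat >> h.py <<'E'
from scipy.spatial.transform import Rotation as Ro
def go(x,y,z,yax=None):
    "tool-axis shift (mm) to TCP target, turn (rad) to bring tool y along yax (after turning)"
    s=bot.read_state(); R=Ro.from_rotvec(s["tcp_rot"]).as_matrix(); tr=0
    if yax is not None:
        a=R.T@np.array([yax[0],yax[1],0]); tr=np.arctan2(-a[0],a[1]); R=R@Ro.from_rotvec([0,0,tr]).as_matrix()
    d=R.T@(np.array([x,y,z])-s["tool_pos"])*1000
    print("t",round(s["time"],2),"pos",np.round(s["tool_pos"],4),"ydir",np.round(Ro.from_rotvec(s["tcp_rot"]).as_matrix()[:,1],3),"tilt",round(float(np.degrees(np.arccos(-R[2,2]))),2),"w",round(s["width"],3),"gf",round(s["grip_force"],2),"F",np.round(s["wrist_force"],2),"q6",round(s["q"][5],2))
    print("shift mm",np.round(d,1),"turn",round(tr,4),"(other way",round(tr-np.sign(tr)*np.pi,4),")")
E
```

Call:
drive_tool([
  {"delta_pos": [0, 0, 0], "turn": -0.077, "jaw": 0.18},
  {"delta_pos": [-30, -24, 0], "turn": 0, "jaw": 0.18},
  {"delta_pos": [-30, -24, 0], "turn": 0, "jaw": 0.18},
  {"delta_pos": [-30, -24, 0], "turn": 0, "jaw": 0.18},
  {"delta_pos": [-30, -24, 0], "turn": 0, "jaw": 0.18},
  {"delta_pos": [-30, -24, 0], "turn": 0, "jaw": 0.18},
  {"delta_pos": [-30, -24, 0], "turn": 0, "jaw": 0.18},
  {"delta_pos": [-30, -24, 0], "turn": 0, "jaw": 0.18},
])

```text
time: 0.92
tool_pos: [0.3805, 0.4218, 0.4047]
tcp_rot: [0.395, 3.116, 0.0]
wrist_force: [0.4, 0.6, 0.6]
width: 0.593
grip_force: 0.0
```

```bash
python3 -c "
from h import *
go(.4479,.3302,.245,(.25,.968))"
```

```text
t 0.92 pos [0.3805 0.4218 0.4047] ydir [0.25  0.968 0.   ] tilt 0.01 w 0.593 gf 0.0 F [0.41 0.59 0.6 ] q6 -0.53
shift mm [-88.1 -71.9 159.7] turn 0.0003 (other way -3.1413 )
```

Call:
drive_tool([
  {"delta_pos": [-30, -24, 0], "turn": 0, "jaw": 0.18},
  {"delta_pos": [-29, -24, 0], "turn": 0, "jaw": 0.18},
  {"delta_pos": [-29, -24, 0], "turn": 0, "jaw": 0.18},
  {"delta_pos": [0, 0, 30], "turn": 0, "jaw": 0.18},
  {"delta_pos": [0, 0, 30], "turn": 0, "jaw": 0.18},
  {"delta_pos": [0, 0, 30], "turn": 0, "jaw": 0.18},
  {"delta_pos": [0, 0, 30], "turn": 0, "jaw": 0.18},
  {"delta_pos": [0, 0, 20], "turn": 0, "jaw": 0.18},
])

```text
time: 1.58
tool_pos: [0.4462, 0.3307, 0.2617]
tcp_rot: [-0.397, -3.114, 0.004]
wrist_force: [0.5, -0.5, -0.4]
width: 0.593
grip_force: 0.0
```

```bash
python3 - <<'E'
from h import *
go(.4479,.3302,.245,(.25,.968))
s=cam("scene")["pixels"]; t=cam("top")["pixels"]
o=np.hstack([cv2.resize(s[110:270,320:460],None,fx=2.8,fy=2.8),cv2.resize(t[170:330,170:310],None,fx=2.8,fy=2.8)])
cv2.imwrite("pics/c2.png",o[:,:,::-1])
E
```

```text
t 1.58 pos [0.4462 0.3307 0.2617] ydir [ 0.251  0.968 -0.003] tilt 0.2 w 0.593 gf 0.0 F [ 0.46 -0.5  -0.43] q6 -0.72
shift mm [-1.8 -0.  16.7] turn -0.0007 (other way 3.1409 )
```

View pics/c2.png

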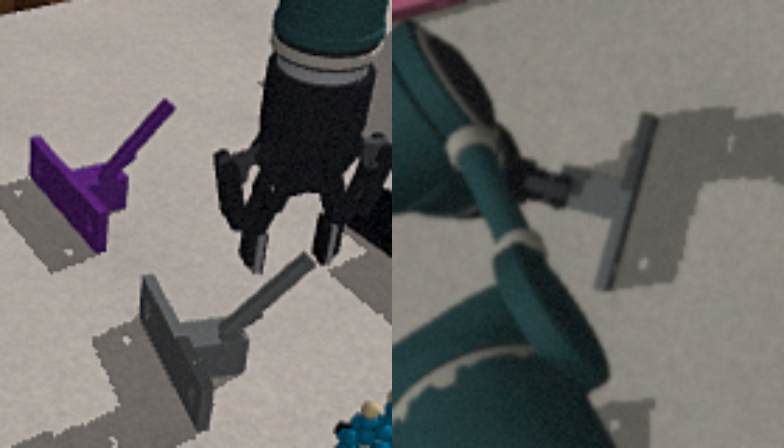

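The fingers straddle the peg tip at crop (310,258), just above it. Next I lower them and tip the head over its foot edge.

Call:
drive_tool([
  {"delta_pos": [0, 0, 10], "turn": 0, "jaw": 0.18},
  {"delta_pos": [-1.5, 0, 6], "turn": 0, "jaw": 0.18},
  {"delta_pos": [0, -6, 0], "turn": 0, "jaw": 0.18},
  {"delta_pos": [0, -5, -2], "turn": 0, "jaw": 0.18},
  {"delta_pos": [0, -8, -8], "turn": 0, "jaw": 0.18},
  {"delta_pos": [0, -9, -9], "turn": 0, "jaw": 0.18},
  {"delta_pos": [0, -9, -7], "turn": 0, "jaw": 0.18},
  {"delta_pos": [0, 0, 0], "turn": 0, "jaw": 0.18},
])

```text
time: 2.35
tool_pos: [0.4394, 0.2941, 0.2772]
tcp_rot: [0.397, 3.114, 0.002]
wrist_force: [0.6, 0.8, 0.2]
width: 0.588
grip_force: 0.2
```

```bash
python3 - <<'E'
from h import *
go(.4479,.3302,.245,(.25,.968))
s=cam("scene")["pixels"]; t=cam("top")["pixels"]
o=np.hstack([cv2.resize(s[110:270,320:460],None,fx=2.8,fy=2.8),cv2.resize(t[170:330,170:310],None,fx=2.8,fy=2.8)])
cv2.imwrite("pics/c3.png",o[:,:,::-1])
E
```

```text
t 2.35 pos [0.4394 0.2941 0.2772] ydir [0.251 0.968 0.001] tilt 0.15 w 0.588 gf 0.21 F [0.59 0.83 0.23] q6 -0.77
shift mm [ 0.8 37.  32.3] turn -0.0009 (other way 3.1407 )
```

View pics/c3.png

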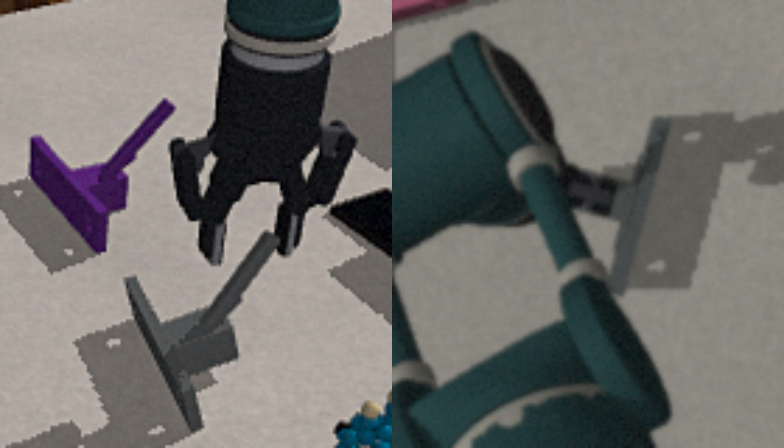

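The head has tipped about 15° and the finger still holds the peg tip. I continue along the arc.

Call:
drive_tool([
  {"delta_pos": [0, -10, -4], "turn": 0, "jaw": 0.18},
  {"delta_pos": [0, -11, -5], "turn": 0, "jaw": 0.18},
  {"delta_pos": [0, -11, -5], "turn": 0, "jaw": 0.18},
  {"delta_pos": [0, -12, -3], "turn": 0, "jaw": 0.18},
  {"delta_pos": [0, -10, -2], "turn": 0, "jaw": 0.18},
  {"delta_pos": [0, -8, -1], "turn": 0, "jaw": 0.18},
  {"delta_pos": [0, 0, 0], "turn": 0, "jaw": 0.18},
])

```text
time: 3.03
tool_pos: [0.4232, 0.2338, 0.2946]
tcp_rot: [-0.398, -3.116, 0.001]
wrist_force: [0.3, 0.4, -0.4]
width: 0.589
grip_force: 0.0
```

```bash
python3 - <<'E'
from h import *
go(.4479,.3302,.245,(.25,.968))
s=cam("scene")["pixels"]; t=cam("top")["pixels"]
o=np.hstack([cv2.resize(s[110:270,320:460],None,fx=2.8,fy=2.8),cv2.resize(t[170:330,170:310],None,fx=2.8,fy=2.8)])
cv2.imwrite("pics/c4.png",o[:,:,::-1])
E
```

```text
t 3.03 pos [0.4232 0.2338 0.2946] ydir [ 0.251  0.968 -0.001] tilt 0.05 w 0.589 gf 0.0 F [ 0.31  0.4  -0.35] q6 -0.86
shift mm [ 0.2 99.5 49.6] turn -0.0014 (other way 3.1402 )
```

View pics/c4.png

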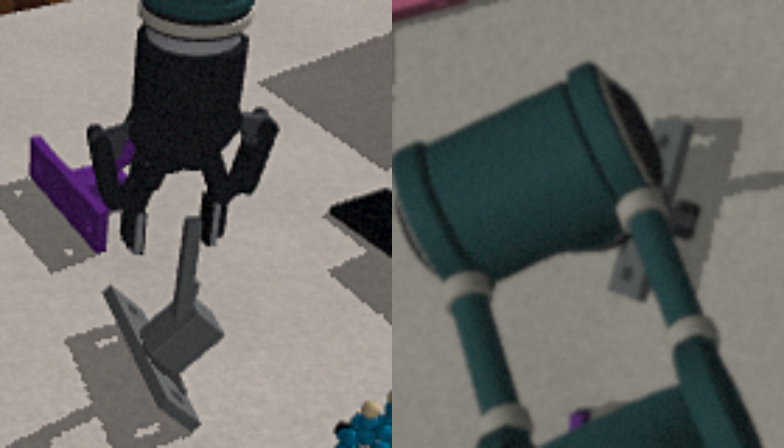

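Peg nearly vertical at crop (190,260). I continue to the right so that the right finger can lower it gently.

Call:
drive_tool([
  {"delta_pos": [0, -8, 2], "turn": 0, "jaw": 0.18},
  {"delta_pos": [0, -8, 2], "turn": 0, "jaw": 0.18},
  {"delta_pos": [0, -8, 2], "turn": 0, "jaw": 0.18},
  {"delta_pos": [0, -8, 3], "turn": 0, "jaw": 0.18},
  {"delta_pos": [0, -8, 4], "turn": 0, "jaw": 0.18},
  {"delta_pos": [0, -8, 5], "turn": 0, "jaw": 0.18},
  {"delta_pos": [0, -7, 5], "turn": 0, "jaw": 0.18},
  {"delta_pos": [0, -7, 5], "turn": 0, "jaw": 0.18},
])

```text
time: 3.8
tool_pos: [0.408, 0.1745, 0.266]
tcp_rot: [-0.396, -3.116, 0.001]
wrist_force: [0.5, -0.8, 0.3]
width: 0.589
grip_force: 0.3
```

Call:
drive_tool([
  {"delta_pos": [0, -7, 3], "turn": 0, "jaw": 0.18},
  {"delta_pos": [0, -7, 3], "turn": 0, "jaw": 0.18},
  {"delta_pos": [0, -6, 1], "turn": 0, "jaw": 0.18},
  {"delta_pos": [0, -4, 0], "turn": 0, "jaw": 0.18},
  {"delta_pos": [0, 0, 0], "turn": 0, "jaw": 0.18},
])

```text
time: 4.22
tool_pos: [0.4021, 0.1516, 0.2597]
tcp_rot: [-0.397, -3.116, 0.0]
wrist_force: [0.2, -0.5, -0.9]
width: 0.591
grip_force: 0.0
```

```bash
python3 - <<'E'
from h import *
go(.4479,.3302,.245,(.25,.968))
s=cam("scene")["pixels"]; t=cam("top")["pixels"]
o=np.hstack([cv2.resize(s[110:270,300:440],None,fx=2.8,fy=2.8),cv2.resize(t[170:330,170:310],None,fx=2.8,fy=2.8)])
cv2.imwrite("pics/c5.png",o[:,:,::-1])
E
```

```text
t 4.22 pos [0.4021 0.1516 0.2597] ydir [ 0.251  0.968 -0.   ] tilt 0.01 w 0.591 gf 0.0 F [ 0.21 -0.47 -0.91] q6 -1.01
shift mm [  0.3 184.4  14.6] turn -0.0008 (other way 3.1408 )
```

View pics/c5.png

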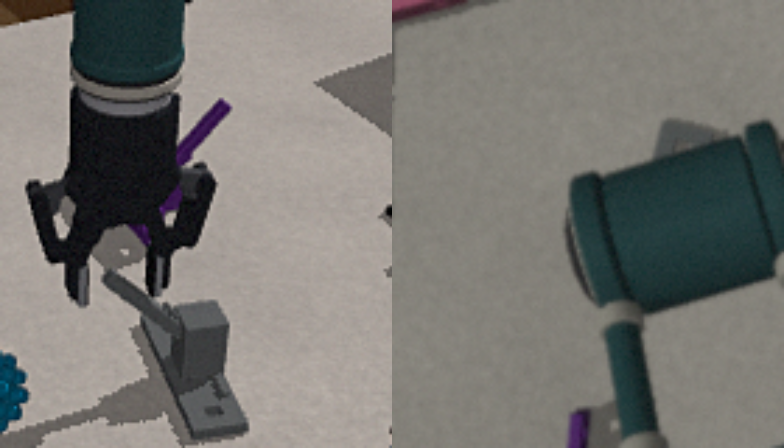

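The head stands upright at crop (200,360), free of the fingers. I raise, turn for the block grasp, and clear the view.

Call:
drive_tool([
  {"delta_pos": [0, 0, -30], "turn": 0, "jaw": 0.18},
  {"delta_pos": [0, 0, -30], "turn": -0.12, "jaw": 0.7},
  {"delta_pos": [0, 0, -30], "turn": -0.12, "jaw": 0.7},
  {"delta_pos": [0, 0, -30], "turn": -0.12, "jaw": 0.7},
  {"delta_pos": [0, 0, 0], "turn": -0.12, "jaw": 0.7},
  {"delta_pos": [0, 0, 0], "turn": -0.12, "jaw": 0.7},
  {"delta_pos": [0, 0, 0], "turn": -0.12, "jaw": 0.7},
  {"delta_pos": [0, 0, 0], "turn": -0.12, "jaw": 0.7},
])

```text
time: 4.98
tool_pos: [0.4025, 0.1526, 0.3805]
tcp_rot: [-0.918, 3.003, 0.0]
wrist_force: [-1.0, -0.2, 0.4]
width: 0.849
grip_force: 0.0
```

Call:
drive_tool([
  {"delta_pos": [0, 35, 0], "turn": -0.12, "jaw": 0.7},
  {"delta_pos": [0, 35, 0], "turn": -0.12, "jaw": 0.7},
  {"delta_pos": [-20, 30, 0], "turn": -0.12, "jaw": 0.7},
  {"delta_pos": [-30, 20, 0], "turn": -0.12, "jaw": 0.7},
  {"delta_pos": [-35, 10, 0], "turn": -0.12, "jaw": 0.7},
  {"delta_pos": [-35, 10, 0], "turn": -0.12, "jaw": 0.7},
  {"delta_pos": [-35, 0, 0], "turn": 0, "jaw": 0.7},
  {"delta_pos": [-35, 0, 0], "turn": 0, "jaw": 0.7},
])

```text
time: 5.65
tool_pos: [0.3827, 0.4207, 0.38]
tcp_rot: [-1.912, 2.492, 0.0]
wrist_force: [0.6, 0.2, 0.2]
width: 0.851
grip_force: 0.0
```

Call:
drive_tool([
  {"delta_pos": [-35, 0, 0], "turn": 0, "jaw": 0.7},
  {"delta_pos": [-35, 0, 0], "turn": 0, "jaw": 0.7},
  {"delta_pos": [-20, 0, 0], "turn": 0, "jaw": 0.7},
  {"delta_pos": [0, 0, 0], "turn": 0, "jaw": 0.7},
])

```text
time: 5.98
tool_pos: [0.4069, 0.5093, 0.3795]
tcp_rot: [-1.912, 2.49, 0.002]
wrist_force: [-0.2, -1.0, 0.8]
width: 0.849
grip_force: 0.0
```

```bash
python3 - <<'E'
from h import *
go(.4,.3,.38,(-.968,.25))
s=cam("scene")["pixels"]; t=cam("top")["pixels"]
o=np.zeros((600,800,3),np.uint8)
o[:400,:400]=cv2.resize(t[190:290,210:310],None,fx=4,fy=4,interpolation=2)
o[:400,400:]=cv2.resize(s[180:280,330:430],None,fx=4,fy=4,interpolation=2)
cv2.imwrite("pics/c6.png",o[:400,:,::-1])
E
```

```text
t 5.98 pos [0.4069 0.5093 0.3795] ydir [-0.966  0.258 -0.   ] tilt 0.16 w 0.849 gf 0.0 F [-0.22 -1.02  0.82] q6 -2.02
shift mm [204.4 -45.6  -1. ] turn -0.0084 (other way 3.1332 )
```

View pics/c6.png

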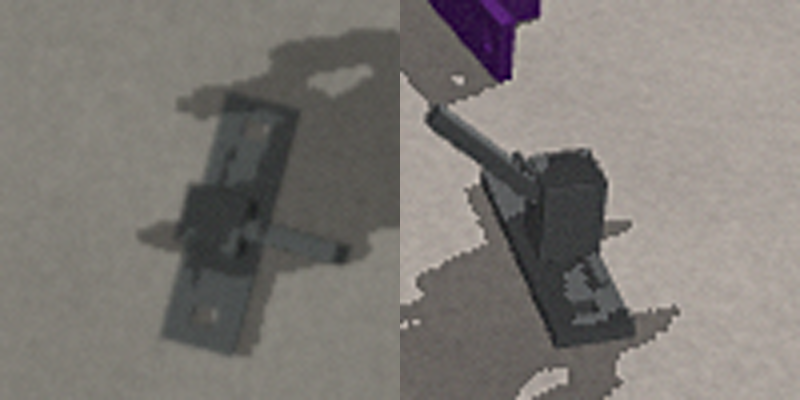

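The head stands. Its foot corners are at crop (229,92), (300,105), (235,356), (162,336), with the block top about (218,225) and the peg tip at (345,255).

```bash
python3 - <<'E'
from h import *
c=cam("top"); A=lambda u,v:(210+(u+.5)/4-.5,190+(v+.5)/4-.5)
p=np.array([onz(c,*A(*q),.010)[:2] for q in ((229,92),(300,105),(235,356),(162,336))])
print("centre",p.mean(0),np.linalg.norm(np.roll(p,-1,0)-p,axis=1)); l=p[0]+p[1]-p[2]-p[3]; l/=np.linalg.norm(l); print("y axis",l)
w=np.array([onz(c,*A(*q),.010)[:2] for q in ((259,131),(205,316))]); print("windows mid",w.mean(0),np.linalg.norm(w[0]-w[1]),(w[0]-w[1])/np.linalg.norm(w[0]-w[1]))
print("tip",onz(c,*A(343,253),.11))
b=p.mean(0)+.004*np.array([-l[1],l[0]])
print("block top px->",onz(c,*A(219,226),.062),b)
go(b[0],b[1],.213,-l)
E
```

```text
centre [0.41753237 0.21183975] [0.04227757 0.15129266 0.04414911 0.14766971]
y axis [ 0.97025863 -0.24207063]
windows mid [0.41673295 0.21154894] 0.11244878416823381 [ 0.96431647 -0.26475223]
tip [0.39931325 0.14088408 0.11      ]
block top px-> [0.41399776 0.21315131 0.062     ] [0.41850065 0.21572078]
t 6.13 pos [0.4062 0.5051 0.3793] ydir [-0.966  0.26   0.   ] tilt 0.08 w 0.851 gf 0.0 F [-0.1   0.02  0.47] q6 -2.02
shift mm [277.6 -82.  166.6] turn -0.0184 (other way 3.1232 )
```

Call:
drive_tool([
  {"delta_pos": [34, -10, 0], "turn": -0.008, "jaw": 0.7},
  {"delta_pos": [35, -11, 0], "turn": 0, "jaw": 0.7},
  {"delta_pos": [35, -11, 0], "turn": 0, "jaw": 0.7},
  {"delta_pos": [35, -11, 0], "turn": 0, "jaw": 0.7},
  {"delta_pos": [35, -11, 0], "turn": 0, "jaw": 0.7},
  {"delta_pos": [35, -11, 0], "turn": 0, "jaw": 0.7},
  {"delta_pos": [35, -11, 0], "turn": 0, "jaw": 0.7},
  {"delta_pos": [33, -8, 0], "turn": 0, "jaw": 0.7},
])

```text
time: 6.8
tool_pos: [0.4164, 0.213, 0.3798]
tcp_rot: [-1.919, 2.487, -0.001]
wrist_force: [0.3, -0.1, -0.8]
width: 0.85
grip_force: 0.0
```

```bash
python3 -c "
from h import *
go(.4182,.2158,.203,(-.968,.2515))"
```

```text
t 6.8 pos [0.4164 0.213  0.3798] ydir [-0.967  0.254 -0.001] tilt 0.05 w 0.85 gf 0.0 F [ 0.28 -0.11 -0.84] q6 -2.47
shift mm [ -3.1  -0.9 176.8] turn -0.0022 (other way 3.1393 )
```

Call:
drive_tool([
  {"delta_pos": [-3, -1, 30], "turn": 0, "jaw": 0.7},
  {"delta_pos": [0, 0, 35], "turn": 0, "jaw": 0.7},
  {"delta_pos": [0, 0, 35], "turn": 0, "jaw": 0.7},
  {"delta_pos": [0, 0, 30], "turn": 0, "jaw": 0.7},
  {"delta_pos": [0, 0, 20], "turn": 0, "jaw": 0.7},
  {"delta_pos": [0, 0, 15], "turn": 0, "jaw": 0.7},
  {"delta_pos": [0, 0, 11], "turn": 0, "jaw": 0.7},
  {"delta_pos": [0, 0, 0], "turn": 0, "jaw": 0.7},
])

```text
time: 7.47
tool_pos: [0.4174, 0.2173, 0.2016]
tcp_rot: [1.917, -2.484, -0.001]
wrist_force: [-0.5, -0.2, -0.8]
width: 0.847
grip_force: 0.0
```

Call:
drive_tool([
  {"delta_pos": [0, 0, 0], "turn": 0, "jaw": 0.2},
  {"delta_pos": [0, 0, 0], "turn": 0, "jaw": -0.2},
  {"delta_pos": [0, 0, 0], "turn": 0, "jaw": -1},
  {"delta_pos": [0, 0, 0], "turn": 0, "jaw": -1},
  {"delta_pos": [0, 0, 0], "turn": 0, "jaw": -1},
  {"delta_pos": [0, 0, 0], "turn": 0, "jaw": -1},
], grip_force=60)

```text
time: 7.97
tool_pos: [0.4203, 0.2191, 0.2054]
tcp_rot: [-1.918, 2.484, -0.001]
wrist_force: [-0.0, -0.2, 7.4]
width: 0.389
grip_force: 61.3
```

```bash
python3 -c "
from h import *
go(.4182,.2158,.203,(-.968,.2515))"
```

```text
t 7.97 pos [0.4203 0.2191 0.2054] ydir [-0.968  0.253 -0.003] tilt 0.19 w 0.389 gf 61.27 F [-0.01 -0.24  7.37] q6 -2.46
shift mm [3.7 1.2 2.4] turn -0.0014 (other way 3.1402 )
```

Call:
drive_tool([
  {"delta_pos": [0, 0, -15], "turn": 0, "jaw": -1},
  {"delta_pos": [0, 0, -30], "turn": 0, "jaw": -1},
  {"delta_pos": [0, 0, -35], "turn": 0, "jaw": -1},
  {"delta_pos": [0, 0, -35], "turn": 0, "jaw": -1},
  {"delta_pos": [0, 0, -35], "turn": 0.1, "jaw": -1},
  {"delta_pos": [0, 0, -30], "turn": 0.12, "jaw": -1},
  {"delta_pos": [0, 0, -20], "turn": 0.12, "jaw": -1},
  {"delta_pos": [0, 0, 0], "turn": 0.12, "jaw": -1},
])

```text
time: 8.63
tool_pos: [0.4205, 0.2192, 0.4097]
tcp_rot: [-1.29, 2.853, 0.0]
wrist_force: [0.6, 0.3, -2.0]
width: 0.385
grip_force: 60.4
```

Call:
drive_tool([
  {"delta_pos": [0, 0, 0], "turn": 0.12, "jaw": -1},
  {"delta_pos": [0, 0, 0], "turn": 0.12, "jaw": -1},
  {"delta_pos": [0, 0, 0], "turn": 0.12, "jaw": -1},
  {"delta_pos": [0, 0, 0], "turn": 0.12, "jaw": -1},
  {"delta_pos": [0, 0, 0], "turn": 0.12, "jaw": -1},
  {"delta_pos": [0, 0, 0], "turn": 0.12, "jaw": -1},
  {"delta_pos": [0, 0, 0], "turn": 0.12, "jaw": -1},
  {"delta_pos": [0, 0, 0], "turn": 0.12, "jaw": -1},
])

```text
time: 9.3
tool_pos: [0.4188, 0.2185, 0.4032]
tcp_rot: [-0.174, -3.136, 0.001]
wrist_force: [0.2, -1.1, -2.6]
width: 0.387
grip_force: 60.3
```

Call:
drive_tool([
  {"delta_pos": [0, 0, 0], "turn": 0.12, "jaw": -1},
  {"delta_pos": [0, 0, 0], "turn": 0.12, "jaw": -1},
  {"delta_pos": [0, 0, 0], "turn": 0.12, "jaw": -1},
  {"delta_pos": [0, 0, 0], "turn": 0.12, "jaw": -1},
  {"delta_pos": [0, 0, 0], "turn": 0.12, "jaw": -1},
  {"delta_pos": [0, 0, 0], "turn": 0.12, "jaw": -1},
  {"delta_pos": [0, 0, 0], "turn": 0.12, "jaw": -1},
  {"delta_pos": [0, 0, 0], "turn": 0.12, "jaw": -1},
])

```text
time: 9.97
tool_pos: [0.4188, 0.2184, 0.4032]
tcp_rot: [-1.602, -2.702, 0.001]
wrist_force: [0.2, -0.5, -2.5]
width: 0.385
grip_force: 60.3
```

```bash
python3 -c "
from h import *
go(.632,-.0756,.41,(.973,.2307))"
```

```text
t 9.97 pos [0.4188 0.2184 0.4032] ydir [ 0.877  0.48  -0.001] tilt 0.06 w 0.385 gf 60.27 F [ 0.16 -0.5  -2.51] q6 -0.07
shift mm [-335.3  139.6   -6.9] turn 0.2674 (other way -2.8742 )
```

Call:
drive_tool([
  {"delta_pos": [0, 0, -5], "turn": 0.12, "jaw": -1},
  {"delta_pos": [0, 0, 0], "turn": 0.12, "jaw": -1},
  {"delta_pos": [0, 0, 0], "turn": 0.027, "jaw": -1},
  {"delta_pos": [-30, 13, 0], "turn": 0, "jaw": -1},
  {"delta_pos": [-34, 14, 0], "turn": 0, "jaw": -1},
  {"delta_pos": [-34, 14, 0], "turn": 0, "jaw": -1},
  {"delta_pos": [-34, 14, 0], "turn": 0, "jaw": -1},
  {"delta_pos": [-34, 14, 0], "turn": 0, "jaw": -1},
])

```text
time: 10.63
tool_pos: [0.5259, 0.0723, 0.4083]
tcp_rot: [-1.94, -2.471, 0.001]
wrist_force: [1.2, 1.0, -2.4]
width: 0.388
grip_force: 60.4
```

Call:
drive_tool([
  {"delta_pos": [-34, 14, 0], "turn": 0, "jaw": -1},
  {"delta_pos": [-34, 14, 0], "turn": 0, "jaw": -1},
  {"delta_pos": [-34, 14, 0], "turn": 0, "jaw": -1},
  {"delta_pos": [-34, 14, 0], "turn": 0, "jaw": -1},
  {"delta_pos": [-30, 13, 0], "turn": 0, "jaw": -1},
  {"delta_pos": [0, 0, 0], "turn": 0, "jaw": -1},
])

```text
time: 11.13
tool_pos: [0.6343, -0.076, 0.4078]
tcp_rot: [1.944, 2.465, -0.002]
wrist_force: [0.2, -0.5, -1.6]
width: 0.387
grip_force: 60.4
```

```bash
python3 - <<'E'
from h import *
go(.632,-.0756,.41,(.973,.2307))
s=cam("scene")["pixels"]; t=cam("top")["pixels"]
o=np.zeros((600,800,3),np.uint8)
o[:600,:440]=cv2.resize(s[220:370,230:340],None,fx=4,fy=4,interpolation=2)
o[:480,440:]=cv2.resize(t[80:200,330:420],None,fx=4,fy=4,interpolation=2)
cv2.imwrite("pics/c7.png",o[:,:,::-1])
E
```

```text
t 11.13 pos [ 0.6343 -0.076   0.4078] ydir [0.972 0.233 0.001] tilt 0.19 w 0.387 gf 60.45 F [ 0.19 -0.45 -1.62] q6 -0.39
shift mm [ 0.9 -2.1 -2.2] turn 0.0025 (other way -3.1391 )
```

View pics/c7.png

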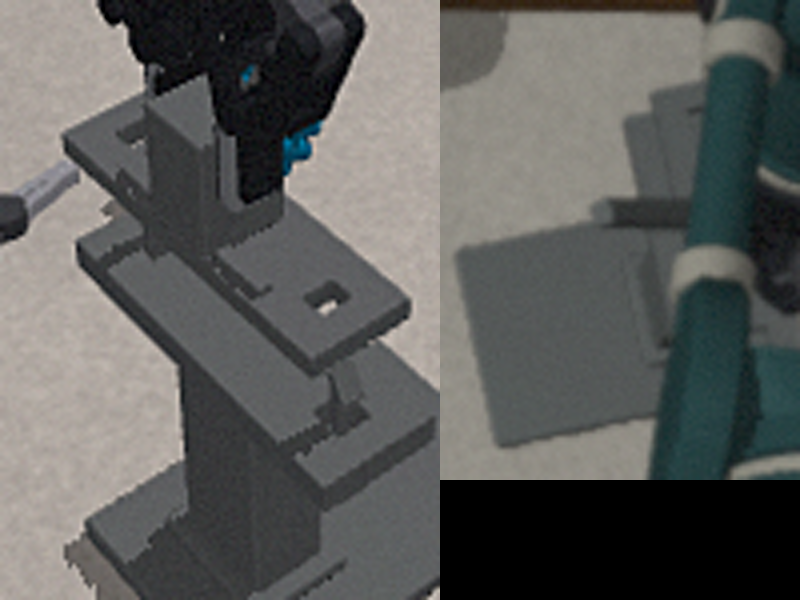

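The scene crop shows the head above the saddle with its windows roughly over the hooks: near window at (328,298), near hook at (345,385), peg to the front. I now localise the edges of both in this camera for the fine alignment.

```bash
cat > al.py <<'E'
from h import *
S0=np.array([.630,-.068]); yx=np.array([.973,.2307]); xx=np.array([.2307,-.973])
def edge(c,g,org,ax,fixed,coord,rng,z,win=7):
    """median offset (mm) along stand axis ax of the strongest gradient from predicted edge"""
    out=[]
    for t in np.linspace(*rng,25):
        def P(off):
            a,b=(fixed+off,t) if coord=='x' else (t,fixed+off)
            return proj(c,[*(org+ax[0]*a+ax[1]*b),z])
        offs=np.arange(-win,win+.01,.25)/1000
        uv=np.array([P(o) for o in offs],np.float32)
        v=cv2.remap(g,uv[None,:,0],uv[None,:,1],cv2.INTER_LINEAR)[0]
        d=np.gradient(cv2.GaussianBlur(v[None],(1,1),0)[0]) if 0 else np.gradient(np.convolve(v,np.ones(5)/5,'same'))
        d[:4]=d[-4:]=0; k=np.argmax(abs(d)); out.append((offs[k]*1000,d[k]))
    o=np.array(out); s=np.sign(np.median(o[:,1])); o=o[np.sign(o[:,1])==s]
    return np.round([np.median(o[:,0]),o[:,0].std(),len(o),np.median(o[:,1])],2)
E
python3 - <<'E'
from al import *
s=bot.read_state(); p=s["tool_pos"]; yd=Ro.from_rotvec(s["tcp_rot"]).as_matrix()[:2,1]; xd=np.array([yd[1],-yd[0]])
H=p[:2]-.0078*xd-.0009*yd; zf=p[2]-.2054
print("head pred",H,zf)
c=cam("scene"); g=cv2.cvtColor(c["pixels"],cv2.COLOR_RGB2GRAY).astype(np.float32)
A=(xx,yx);B=(xd,yd)
print("saddle back x=26 top",edge(c,g,S0,A,.026,'x',(-.07,.07),.150))
print("saddle near y=80 top",edge(c,g,S0,A,.080,'y',(-.02,.02),.150))
print("saddle far y=-80",edge(c,g,S0,A,-.080,'y',(-.0,.022),.150))
for dz in(0,.01):
  print("foot back x=22",dz,edge(c,g,H,B,.022,'x',(-.07,.07),zf+dz))
  print("foot near y=75",dz,edge(c,g,H,B,.075,'y',(-.018,.018),zf+dz))
print("foot far y=-75",edge(c,g,H,B,-.075,'y',(-.0,.018),zf+.01))
print("foot front x=-22",edge(c,g,H,B,-.022,'x',(.025,.07),zf+.01))
c=cam("top"); g=cv2.cvtColor(c["pixels"],cv2.COLOR_RGB2GRAY).astype(np.float32)
print("TOP saddle far y=80",edge(c,g,S0,A,.080,'y',(-.024,-.005),.150))
print("foot  y=75",edge(c,g,H,B,.075,'y',(-.02,-.0),zf+.01))
print("saddle front",edge(c,g,S0,A,-.026,'x',(.04,.078),.150))
print("foot front",edge(c,g,H,B,-.022,'x',(.02,.07),zf+.01))
E
```

```text
head pred [ 0.62937491 -0.06506076] 0.20218839526039115
saddle back x=26 top [ 4.75  2.51 15.   13.6 ]
saddle near y=80 top [ 2.75  0.23 25.   -4.02]
saddle far y=-80 [ 2.5   3.4  25.   -7.11]
foot back x=22 0 [ 2.25  1.74 22.    5.19]
foot near y=75 0 [ 0.5   0.25 23.   11.93]
foot back x=22 0.01 [ 2.25  2.77 21.   -4.66]
foot near y=75 0.01 [ 0.5   0.37 15.   -4.18]
foot far y=-75 [ 0.25  0.86 25.   -6.76]
foot front x=-22 [ 2.    0.22 25.   -8.71]
TOP saddle far y=80 [ 1.    2.61 25.    2.41]
foot  y=75 [-2.25  0.51 25.    3.05]
saddle front [-1.5   0.59 25.   -3.93]
foot front [ 0.75  0.44 17.   -0.85]
```

```bash
cat > al2.py <<'E'
from al import *
def prof(c,g,org,ax,fixed,coord,rng,z,sgn,win=5):
    "edge of the mean profile along the line; also the two halves"
    r=[]
    m=(rng[0]+rng[1])/2
    for q in (rng,(rng[0],m),(m,rng[1])):
        offs=np.arange(-win,win+.01,.25)/1000; acc=0
        for t in np.linspace(*q,40):
            uv=np.array([proj(c,[*(org+(ax[0]*(fixed+o)+ax[1]*t if coord=='x' else ax[0]*t+ax[1]*(fixed+o))),z]) for o in offs],np.float32)
            acc=acc+cv2.remap(g,uv[None,:,0],uv[None,:,1],cv2.INTER_CUBIC)[0]
        d=np.gradient(acc/40)*sgn; k=np.argmax(d[2:-2])+2; w=np.clip(d[max(k-4,0):k+5],0,None); r+=[(offs[max(k-4,0):k+5]*w).sum()/w.sum()*1000, d[k]]
    return np.round(r,2)
E
python3 - <<'E'
from al2 import *
s=bot.read_state(); p=s["tool_pos"]; yd=Ro.from_rotvec(s["tcp_rot"]).as_matrix()[:2,1]; xd=np.array([yd[1],-yd[0]])
H=p[:2]-.0078*xd-.0009*yd; zf=p[2]-.2054; A=(xx,yx);B=(xd,yd)
d=H-S0; print("rel pred x,y mm",d@xx*1000,d@yx*1000)
for n in("scene","top"):
  c=cam(n); g=cv2.cvtColor(c["pixels"],cv2.COLOR_RGB2GRAY).astype(np.float32); print(n)
  if n=="scene":
    print("sad back -",prof(c,g,S0,A,.026,'x',(-.07,.07),.150,-1)); print("sad back +",prof(c,g,S0,A,.026,'x',(-.07,.07),.150,1))
    print("sad front",[prof(c,g,S0,A,-.026,'x',(.065,.078),.150,k)for k in(1,-1)])
    print("foot back",prof(c,g,H,B,.022,'x',(-.07,.07),zf+.01,-1)); print("foot front",prof(c,g,H,B,-.022,'x',(.03,.07),zf+.01,-1))
    print("sad y80",prof(c,g,S0,A,.08,'y',(-.02,.02),.15,-1)); print("foot y75",prof(c,g,H,B,.075,'y',(-.018,.018),zf+.01,-1))
  else:
    print("sad front",prof(c,g,S0,A,-.026,'x',(.05,.076),.15,-1)); print("foot front",[prof(c,g,H,B,-.022,'x',(.03,.07),zf+.01,k)for k in(1,-1)])
    print("sad y80",prof(c,g,S0,A,.08,'y',(-.024,-.012),.15,1)); print("foot y75",prof(c,g,H,B,.075,'y',(-.02,-.005),zf+.01,1))
E
```

```text
rel pred x,y mm -4.784588220606142 -0.32381503845892684
scene
sad back - [-1.82  4.92 -2.26  5.16 -1.56  5.4 ]
sad back + [ 4.39  8.5   4.38 15.75  4.45  1.44]
sad front [array([-0.51,  0.58,  3.78,  0.42, -0.65,  0.89]), array([ 1.38,  0.58, -2.22,  0.4 ,  1.22,  0.98])]
foot back [2.52 3.12 2.67 2.98 2.47 3.4 ]
foot front [ 2.03 11.11  2.05 10.9   2.02 11.48]
sad y80 [2.72 4.9  2.78 4.79 2.53 5.1 ]
foot y75 [0.56 5.08 0.68 5.3  0.56 4.9 ]
top
sad front [-1.49  4.06 -1.49  4.18 -1.49  3.94]
foot front [array([ 4.48,  0.47,  4.22,  0.68, -2.35,  0.33]), array([1.7 , 1.29, 1.66, 0.84, 1.53, 1.72])]
sad y80 [0.73 2.54 0.76 3.08 0.27 2.11]
foot y75 [-1.75  3.57 -1.75  3.65 -1.75  3.51]
```

```bash
cat > rel.py <<'E'
from al2 import *
def rel(H,zf,n=4,B=(xx,yx)):
    A=(xx,yx); d=H-S0; px,py=d@xx*1000,d@yx*1000
    for i in range(n):
        p=bot.read_state()["tool_pos"]
        c=cam("scene"); g=cv2.cvtColor(c["pixels"],cv2.COLOR_RGB2GRAY).astype(np.float32)
        fb=prof(c,g,H,B,.022,'x',(-.07,.07),zf+.01,-1);ff=prof(c,g,H,B,-.022,'x',(.03,.07),zf+.01,-1)
        sb=prof(c,g,S0,A,.026,'x',(-.07,.07),.150,-1);sy=prof(c,g,S0,A,.08,'y',(-.02,.02),.15,-1);fy=prof(c,g,H,B,.075,'y',(-.018,.018),zf+.01,-1)
        c=cam("top"); g=cv2.cvtColor(c["pixels"],cv2.COLOR_RGB2GRAY).astype(np.float32)
        sf=prof(c,g,S0,A,-.026,'x',(.05,.076),.15,-1); tf=prof(c,g,H,B,-.022,'x',(.03,.07),zf+.01,-1)
        s8=prof(c,g,S0,A,.08,'y',(-.024,-.012),.15,1); f7=prof(c,g,H,B,.075,'y',(-.02,-.005),zf+.01,1)
        print(np.round(p,4),"scene x %.1f/%.1f y %.1f | top x %.1f y %.1f"%(px+fb[0]-sb[0],px+ff[0]-sb[0],py+fy[0]-sy[0],px+tf[0]-sf[0],py+f7[0]-s8[0]),"yaw halves fb",fb[2]-fb[4],"ff",ff[2]-ff[4],"sb",sb[2]-sb[4])
E
python3 - <<'E'
from rel import *
rel(np.array([.630,-.068]),.2024,4)
E
```

```text
[ 0.6312 -0.0702  0.4085] scene x -1.2/-2.1 y -2.7 | top x -2.2 y -2.0 yaw halves fb 0.8399999999999999 ff 0.17999999999999972 sb -0.8900000000000001
[ 0.6313 -0.0702  0.4088] scene x -1.2/-2.2 y -2.7 | top x -1.8 y -1.3 yaw halves fb 0.9900000000000002 ff 0.15999999999999925 sb -0.8800000000000001
[ 0.6315 -0.0704  0.409 ] scene x -1.2/-2.2 y -2.5 | top x -1.5 y -1.7 yaw halves fb 1.0100000000000002 ff 0.18000000000000016 sb -0.72
[ 0.6317 -0.0707  0.409 ] scene x -0.9/-1.9 y -2.5 | top x -1.3 y -1.2 yaw halves fb 0.8199999999999998 ff 0.23999999999999977 sb -0.71
```

Call:
drive_tool([
  {"delta_pos": [-1.5, 2.2, 0], "turn": 0.02, "jaw": -1},
  {"delta_pos": [0, 0, 10], "turn": 0, "jaw": -1},
  {"delta_pos": [0, 0, 8], "turn": 0, "jaw": -1},
  {"delta_pos": [0, 0, 0], "turn": 0, "jaw": -1},
  {"delta_pos": [0, 0, 0], "turn": 0, "jaw": -1},
], grip_force=80)

```text
time: 12.25
tool_pos: [0.6339, -0.0723, 0.3888]
tcp_rot: [-1.964, -2.449, 0.003]
wrist_force: [1.1, 0.6, -1.9]
width: 0.381
grip_force: 83.7
```

```bash
python3 - <<'E'
from rel import *
go(.63,-.07,.39,(.973,.2307)); z=bot.read_state()["tool_pos"][2]-.2054; print(z)
rel(np.array([.630,-.068]),z,3)
E
```

```text
t 12.25 pos [ 0.6339 -0.0723  0.3888] ydir [ 0.976  0.217 -0.003] tilt 0.19 w 0.381 gf 83.7 F [ 1.13  0.56 -1.94] q6 -0.37
shift mm [ 3.1 -3.2 -1.2] turn -0.0139 (other way 3.1277 )
0.18337519308009506
[ 0.6339 -0.0723  0.3888] scene x -2.3/-2.3 y -0.2 | top x 1.5 y 0.7 yaw halves fb -1.24 ff -0.25 sb 4.2
[ 0.6343 -0.0723  0.3902] scene x -2.9/-3.0 y -0.4 | top x 2.2 y 1.7 yaw halves fb -1.24 ff -0.25 sb 6.92
[ 0.6345 -0.0723  0.391 ] scene x 3.7/3.6 y -0.5 | top x 2.0 y 2.2 yaw halves fb -1.17 ff -0.08000000000000007 sb 6.720000000000001
```

```bash
cat > rel2.py <<'E'
from al2 import *
def rel2(H=np.array([.630,-.068]),off=.2054,n=3):
    B=(xx,yx)
    for i in range(n):
        p=bot.read_state()["tool_pos"]; zf=p[2]-off
        c=cam("scene"); g=cv2.cvtColor(c["pixels"],cv2.COLOR_RGB2GRAY).astype(np.float32)
        fb=prof(c,g,H,B,.022,'x',(-.07,.07),zf+.01,-1);ff=prof(c,g,H,B,-.022,'x',(.03,.07),zf+.01,-1);fy=prof(c,g,H,B,.075,'y',(-.018,.018),zf+.01,-1);f2=prof(c,g,H,B,-.075,'y',(.0,.018),zf+.01,1)
        c=cam("top"); g=cv2.cvtColor(c["pixels"],cv2.COLOR_RGB2GRAY).astype(np.float32)
        sf=prof(c,g,B and S0,B,-.026,'x',(.05,.076),.15,-1); tf=prof(c,g,H,B,-.022,'x',(.03,.07),zf+.01,-1);f7=prof(c,g,H,B,.075,'y',(-.02,-.005),zf+.01,1)
        print(np.round(p,4),"scene fb %.1f ff %.1f fy %.1f | top tf %.1f f7 %.1f sf %.1f"%(fb[0],ff[0],fy[0],tf[0],f7[0],sf[0]),"REL scene x %.1f/%.1f y %.1f top x %.1f y %.1f"%(fb[0]+1.8,ff[0]+1.8,fy[0]-2.7,tf[0]+1.5,f7[0]-.7), "top yaw",tf[2]-tf[4],"ff",ff[2]-ff[4],"fb",fb[2]-fb[4])
E
python3 -c "
from rel2 import *
rel2()"
```

```text
[ 0.6345 -0.0723  0.3912] scene fb 0.2 ff 0.5 fy 3.7 | top tf 0.4 f7 1.7 sf -1.5 REL scene x 2.0/2.3 y 1.0 top x 1.9 y 1.0 top yaw -0.32 ff -0.22999999999999998 fb -1.25
[ 0.6345 -0.0723  0.3911] scene fb 0.3 ff 0.5 fy 3.7 | top tf 0.2 f7 1.5 sf -1.5 REL scene x 2.1/2.2 y 1.0 top x 1.7 y 0.8 top yaw -0.22999999999999998 ff -0.24 fb -1.1099999999999999
[ 0.6344 -0.0723  0.391 ] scene fb 0.3 ff 0.3 fy 3.5 | top tf 0.2 f7 1.0 sf -1.5 REL scene x 2.1/2.1 y 0.8 top x 1.7 y 0.3 top yaw -0.47000000000000003 ff -0.22999999999999998 fb -1.1
```

Call:
drive_tool([
  {"delta_pos": [2, -0.7, 0], "turn": 0, "jaw": -1},
  {"delta_pos": [0, 0, 0], "turn": 0, "jaw": -1},
  {"delta_pos": [0, 0, 0], "turn": 0, "jaw": -1},
  {"delta_pos": [0, 0, 0], "turn": 0, "jaw": -1},
  {"delta_pos": [0, 0, 0], "turn": 0, "jaw": -1},
])

```text
time: 13.27
tool_pos: [0.6333, -0.0704, 0.3907]
tcp_rot: [1.965, 2.451, -0.0]
wrist_force: [1.0, 0.3, -2.9]
width: 0.382
grip_force: 83.7
```

```bash
python3 -c "
from rel2 import *
rel2()"
```

```text
[ 0.6333 -0.0704  0.3907] scene fb -1.8 ff -1.7 fy 2.7 | top tf -1.8 f7 0.5 sf -1.5 REL scene x 0.0/0.1 y 0.0 top x -0.3 y -0.2 top yaw -0.4299999999999997 ff -0.07000000000000006 fb -1.05
[ 0.6333 -0.0705  0.3907] scene fb -1.9 ff -1.7 fy 2.7 | top tf -2.0 f7 0.7 sf -1.5 REL scene x -0.1/0.1 y 0.0 top x -0.5 y 0.0 top yaw -0.2999999999999998 ff -0.21999999999999997 fb -1.0
[ 0.6333 -0.0705  0.3907] scene fb -1.8 ff -1.6 fy 2.8 | top tf -2.0 f7 0.5 sf -1.5 REL scene x -0.0/0.2 y 0.1 top x -0.5 y -0.2 top yaw -0.94 ff -0.19999999999999996 fb -1.02
```

Alignment is within 0.5 mm in both cameras. I press down now.

Call:
drive_tool([
  {"delta_pos": [0, 0, 3], "turn": 0, "jaw": -1},
  {"delta_pos": [0, 0, 3], "turn": 0, "jaw": -1},
  {"delta_pos": [0, 0, 3], "turn": 0, "jaw": -1},
  {"delta_pos": [0, 0, 3], "turn": 0, "jaw": -1},
  {"delta_pos": [0, 0, 3], "turn": 0, "jaw": -1},
  {"delta_pos": [0, 0, 0], "turn": 0, "jaw": -1},
  {"delta_pos": [0, 0, 0], "turn": 0, "jaw": -1},
], grip_force=100)

```text
time: 14.15
tool_pos: [0.6332, -0.0704, 0.3753]
tcp_rot: [-1.965, -2.45, 0.0]
wrist_force: [0.2, 0.4, -2.9]
width: 0.383
grip_force: 102.0
```

```bash
python3 -c "
from rel2 import *
rel2(n=2)"
```

```text
[ 0.6332 -0.0704  0.3753] scene fb -2.0 ff -1.7 fy 2.7 | top tf -2.0 f7 0.5 sf -1.5 REL scene x -0.2/0.1 y 0.0 top x -0.5 y -0.2 top yaw -0.04999999999999982 ff -0.25 fb -1.06
[ 0.6333 -0.0704  0.3757] scene fb -1.8 ff -1.7 fy 2.8 | top tf -2.0 f7 0.7 sf -1.5 REL scene x 0.0/0.1 y 0.1 top x -0.5 y 0.0 top yaw -0.2899999999999998 ff -0.22999999999999998 fb -1.1400000000000001
```

Call:
drive_tool([
  {"delta_pos": [0, 0, 3], "turn": 0, "jaw": -1},
  {"delta_pos": [0, 0, 3], "turn": 0, "jaw": -1},
  {"delta_pos": [0, 0, 3], "turn": 0, "jaw": -1},
  {"delta_pos": [0, 0, 3], "turn": 0, "jaw": -1},
  {"delta_pos": [0, 0, 2], "turn": 0, "jaw": -1},
  {"delta_pos": [0, 0, 0], "turn": 0, "jaw": -1},
])

```text
time: 14.85
tool_pos: [0.6334, -0.0706, 0.3625]
tcp_rot: [1.964, 2.45, 0.001]
wrist_force: [-0.3, -0.9, 1.7]
width: 0.381
grip_force: 102.3
```

Call:
drive_tool([
  {"delta_pos": [0, 0, 2], "turn": 0, "jaw": -1},
  {"delta_pos": [0, 0, 2], "turn": 0, "jaw": -1},
  {"delta_pos": [0, 0, 2], "turn": 0, "jaw": -1},
  {"delta_pos": [0, 0, 0], "turn": 0, "jaw": -1},
  {"delta_pos": [0, 0, 0], "turn": 0, "jaw": -1},
])

```text
time: 15.27
tool_pos: [0.6334, -0.0703, 0.3556]
tcp_rot: [1.965, 2.451, 0.0]
wrist_force: [-0.7, 1.1, 3.5]
width: 0.382
grip_force: 102.2
```

Call:
drive_tool([
  {"delta_pos": [0, 0, 1], "turn": 0, "jaw": -1},
  {"delta_pos": [0, 0, 1], "turn": 0, "jaw": -1},
  {"delta_pos": [0, 0, 0], "turn": 0, "jaw": -1},
  {"delta_pos": [0, 0, 0], "turn": 0, "jaw": -1},
])

```text
time: 15.6
tool_pos: [0.6334, -0.0703, 0.3556]
tcp_rot: [1.965, 2.45, 0.001]
wrist_force: [-2.6, 1.1, 11.1]
width: 0.383
grip_force: 103.4
```

```bash
python3 -c "
from rel2 import *
go(.6334,-.0703,.3556,(.973,.2307))
rel2(n=1)"
```

```text
t 15.6 pos [ 0.6334 -0.0703  0.3556] ydir [0.976 0.217 0.001] tilt 0.05 w 0.383 gf 103.39 F [-2.64  1.08 11.09] q6 -0.37
shift mm [-0.  0.  0.] turn -0.0137 (other way 3.1279 )
[ 0.6334 -0.0703  0.3556] scene fb -1.9 ff -1.7 fy 3.2 | top tf -4.4 f7 2.5 sf -1.5 REL scene x -0.1/0.1 y 0.5 top x -2.9 y 1.8 top yaw -2.3600000000000003 ff -6.19 fb -1.14
```

Call:
drive_tool([
  {"delta_pos": [0, 0, 1.5], "turn": 0, "jaw": -1},
  {"delta_pos": [0, 0, 1.5], "turn": 0, "jaw": -1},
  {"delta_pos": [0, 0, 0], "turn": 0, "jaw": -1},
  {"delta_pos": [0, 0, 0], "turn": 0, "jaw": -1},
  {"delta_pos": [0, 0, 0], "turn": 0, "jaw": -1},
])

```text
time: 16.12
tool_pos: [0.6333, -0.0703, 0.3556]
tcp_rot: [1.964, 2.45, 0.001]
wrist_force: [-8.6, 1.5, 22.9]
width: 0.38
grip_force: 104.9
```

Call:
drive_tool([
  {"delta_pos": [0, 0, -4], "turn": 0, "jaw": -0.6},
  {"delta_pos": [0, 0, 0], "turn": 0, "jaw": 0.1},
  {"delta_pos": [0, 0, 0], "turn": 0, "jaw": 0.1},
  {"delta_pos": [0, 0, 0], "turn": 0, "jaw": 0.1},
  {"delta_pos": [0, 0, -20], "turn": 0, "jaw": 0.1},
  {"delta_pos": [0, 0, -30], "turn": 0, "jaw": 0.1},
  {"delta_pos": [0, 0, -30], "turn": 0, "jaw": 0.1},
  {"delta_pos": [0, 0, -20], "turn": 0, "jaw": 0.1},
], grip_force=30)

```text
time: 16.78
tool_pos: [0.6337, -0.0705, 0.4564]
tcp_rot: [1.965, 2.45, 0.001]
wrist_force: [0.9, 0.1, 0.5]
width: 0.548
grip_force: 0.0
```

```bash
python3 - <<'E'
from h import *
go(.377,-.3,.38,(1,0))
E
```

```text
t 16.78 pos [ 0.6337 -0.0705  0.4564] ydir [0.976 0.217 0.001] tilt 0.08 w 0.548 gf 0.0 F [0.87 0.06 0.51] q6 -0.37
shift mm [-229.5 -256.8   76.1] turn 0.2189 (other way -2.9226 )
```

The head hit a hard stop at 23 N with its foot at saddle height, so it is flush, and I have released it. Next is the hoop.

Call:
drive_tool([
  {"delta_pos": [-15, -25, 0], "turn": 0, "jaw": 0.1},
  {"delta_pos": [-19, -30, 0], "turn": 0, "jaw": 0.1},
  {"delta_pos": [-19, -30, 0], "turn": 0, "jaw": 0.1},
  {"delta_pos": [-19, -30, 0], "turn": 0, "jaw": 0.1},
  {"delta_pos": [-19, -30, 0], "turn": 0, "jaw": 0.1},
  {"delta_pos": [-19, -30, 0], "turn": 0, "jaw": 0.1},
  {"delta_pos": [-19, -30, 0], "turn": 0, "jaw": 0.1},
  {"delta_pos": [-19, -30, 0], "turn": 0, "jaw": 0.1},
])

```text
time: 17.45
tool_pos: [0.4347, -0.2668, 0.4536]
tcp_rot: [-1.964, -2.45, 0.0]
wrist_force: [-0.0, 0.0, -0.1]
width: 0.552
grip_force: 0.0
```

Call:
drive_tool([
  {"delta_pos": [-19, -30, 10], "turn": 0, "jaw": 0.1},
  {"delta_pos": [-19, -30, 30], "turn": 0, "jaw": 0.1},
  {"delta_pos": [-5, -9, 35], "turn": 0, "jaw": 0.1},
  {"delta_pos": [0, 0, 35], "turn": 0, "jaw": 0.1},
  {"delta_pos": [0, 0, 35], "turn": 0, "jaw": 0.1},
  {"delta_pos": [0, 0, 30], "turn": 0, "jaw": 0.1},
  {"delta_pos": [0, 0, 0], "turn": 0, "jaw": 0.1},
])

```text
time: 18.03
tool_pos: [0.3775, -0.3179, 0.2752]
tcp_rot: [-1.957, -2.439, -0.002]
wrist_force: [-0.8, 1.5, -0.7]
width: 0.551
grip_force: 0.0
```

```bash
python3 - <<'E'
from h import *
c=cam("top"); im=c["pixels"]
# head/stand are clear now: ring check
hsv=cv2.cvtColor(im,cv2.COLOR_RGB2HSV); r=hsv[205:285,450:535]; m=r[...,1]>60
for z in (.007,):
  ys,xs=np.nonzero(m); P=np.array([onz(c,450+x,205+y,z)[:2] for x,y in zip(xs,ys)])
  C=np.array([.4286,-.3116])
  for _ in range(5):
    d=P-C; R=np.linalg.norm(d,axis=1); k=abs(R-.052)<.009
    A=np.c_[2*P[k],np.ones(k.sum())]; s=np.linalg.lstsq(A,(P[k]**2).sum(1),rcond=None)[0]; C=s[:2]
  print("ring",C,np.sqrt(s[2]+C@C),k.sum())
q=C-.052*np.array([.976,.217])
go(q[0],q[1],.1755)
E
```

```text
ring [ 0.42853173 -0.31174769] 0.052196501819663246 509
t 18.08 pos [ 0.3788 -0.3188  0.2785] ydir [ 0.976  0.217 -0.006] tilt 0.57 w 0.554 gf 0.0 F [ 0.01 -0.4   0.63] q6 -0.97
shift mm [ -4.7  -1.3 103. ] turn 0 (other way 0.0 )
```

Call:
drive_tool([
  {"delta_pos": [-4.5, -1, 25], "turn": 0, "jaw": 0.1},
  {"delta_pos": [0, 0, 30], "turn": 0, "jaw": 0.1},
  {"delta_pos": [0, 0, 20], "turn": 0, "jaw": 0.1},
  {"delta_pos": [0, 0, 10], "turn": 0, "jaw": 0.1},
  {"delta_pos": [0, 0, 8], "turn": 0, "jaw": 0.1},
  {"delta_pos": [0, 0, 0], "turn": 0, "jaw": 0.1},
  {"delta_pos": [0, 0, 0], "turn": 0, "jaw": 0.1},
  {"delta_pos": [0, 0, 0], "turn": 0, "jaw": 0.1},
])

```text
time: 18.75
tool_pos: [0.3815, -0.3257, 0.1915]
tcp_rot: [1.963, 2.449, -0.0]
wrist_force: [-0.3, 0.5, -0.1]
width: 0.548
grip_force: 0.0
```

```bash
python3 -c "
from h import *
go(.3778,-.3231,.1755)"
```

```text
t 18.75 pos [ 0.3815 -0.3257  0.1915] ydir [0.976 0.217 0.002] tilt 0.18 w 0.548 gf 0.0 F [-0.27  0.48 -0.06] q6 -0.98
shift mm [ 3.4 -3.1 16. ] turn 0 (other way 0.0 )
```

Call:
drive_tool([
  {"delta_pos": [3, -3, 6], "turn": 0, "jaw": 0.1},
  {"delta_pos": [0, 0, 5], "turn": 0, "jaw": 0.1},
  {"delta_pos": [0, 0, 4], "turn": 0, "jaw": 0.1},
  {"delta_pos": [0, 0, 0], "turn": 0, "jaw": -0.3},
  {"delta_pos": [0, 0, 0], "turn": 0, "jaw": -1},
  {"delta_pos": [0, 0, 0], "turn": 0, "jaw": -1},
  {"delta_pos": [0, 0, 0], "turn": 0, "jaw": -1},
  {"delta_pos": [0, 0, 0], "turn": 0, "jaw": -1},
], grip_force=25)

```text
time: 19.42
tool_pos: [0.3771, -0.3227, 0.1748]
tcp_rot: [1.965, 2.451, -0.0]
wrist_force: [0.3, 0.1, -0.3]
width: 0.164
grip_force: 23.9
```

```bash
python3 -c "
from h import *
go(.3778,-.3231,.1755)"
```

```text
t 19.42 pos [ 0.3771 -0.3227  0.1748] ydir [ 0.976  0.217 -0.   ] tilt 0.0 w 0.164 gf 23.85 F [ 0.31  0.11 -0.3 ] q6 -0.98
shift mm [-0.5  0.6 -0.7] turn 0 (other way 0.0 )
```

Call:
drive_tool([
  {"delta_pos": [0, 0, -15], "turn": 0, "jaw": -1},
  {"delta_pos": [0, 0, -30], "turn": 0, "jaw": -1},
  {"delta_pos": [0, 0, -38], "turn": 0, "jaw": -1},
  {"delta_pos": [0, 0, -38], "turn": 0, "jaw": -1},
  {"delta_pos": [0, 0, -38], "turn": 0, "jaw": -1},
  {"delta_pos": [0, 0, -38], "turn": 0, "jaw": -1},
  {"delta_pos": [0, 0, -38], "turn": 0, "jaw": -1},
  {"delta_pos": [0, 0, -38], "turn": 0, "jaw": -1},
])

```text
time: 20.08
tool_pos: [0.3766, -0.3223, 0.4497]
tcp_rot: [1.965, 2.451, -0.0]
wrist_force: [-0.2, -0.4, -2.5]
width: 0.162
grip_force: 24.0
```

Call:
drive_tool([
  {"delta_pos": [10, 10, -22], "turn": 0, "jaw": -1},
  {"delta_pos": [25, 23, 0], "turn": 0, "jaw": -1},
  {"delta_pos": [25, 23, 0], "turn": 0, "jaw": -1},
  {"delta_pos": [25, 23, 0], "turn": 0, "jaw": -1},
  {"delta_pos": [25, 23, 0], "turn": 0, "jaw": -1},
  {"delta_pos": [25, 23, 0], "turn": 0, "jaw": -1},
  {"delta_pos": [25, 23, 0], "turn": 0, "jaw": -1},
  {"delta_pos": [25, 23, 0], "turn": 0, "jaw": -1},
])

```text
time: 20.75
tool_pos: [0.5041, -0.1033, 0.4698]
tcp_rot: [1.965, 2.451, -0.0]
wrist_force: [0.8, -0.4, 0.3]
width: 0.162
grip_force: 24.0
```

Call:
drive_tool([
  {"delta_pos": [25, 23, 0], "turn": 0, "jaw": -1},
  {"delta_pos": [25, 23, 0], "turn": 0, "jaw": -1},
  {"delta_pos": [20, 20, 0], "turn": 0, "jaw": -1},
  {"delta_pos": [0, 0, 0], "turn": 0, "jaw": -1},
  {"delta_pos": [0, 0, 0], "turn": 0, "jaw": -1},
  {"delta_pos": [0, 0, 0], "turn": 0, "jaw": -1},
])

```text
time: 21.25
tool_pos: [0.5527, -0.0224, 0.4694]
tcp_rot: [-1.964, -2.451, 0.002]
wrist_force: [0.9, -0.7, -1.2]
width: 0.166
grip_force: 24.1
```

```bash
cat > hoop.py <<'E'
from h import *
def blobs(c,box):
    "bead-coloured pixels (champagne or blue) in box"
    u0,v0,u1,v1=box; hsv=cv2.cvtColor(c["pixels"],cv2.COLOR_RGB2HSV)[v0:v1,u0:u1]
    return hsv
E
python3 - <<'E'
from h import *
go(.554,-.0222,.468)
s=cam("scene"); t=cam("top")
o=np.zeros((600,800,3),np.uint8)
o[:480,:400]=cv2.resize(s["pixels"][140:332,210:370],None,fx=2.5,fy=2.5,interpolation=2)
o[:480,400:]=cv2.resize(t["pixels"][70:262,290:450],None,fx=2.5,fy=2.5,interpolation=2)
cv2.imwrite("pics/c8.png",o[:480,:,::-1])
# numeric: hoop's expected projected extreme points
C=np.array([.6047,-.0109,.30])
for n,c in(("scene",s),("top",t)): print(n,"hoop centre",proj(c,C),"peg tip",proj(c,[.631-.074*.217,-.0645+.074*.976,.26]))
E
```

```text
t 21.25 pos [ 0.5527 -0.0224  0.4694] ydir [ 0.976  0.218 -0.001] tilt 0.07 w 0.166 gf 24.07 F [ 0.85 -0.68 -1.23] q6 -0.3
shift mm [-0.1  1.3  1.4] turn 0 (other way 0.0 )
scene hoop centre [314.99754204 201.7296985 ] peg tip [329.370319   224.48748917]
top hoop centre [375.36658655 138.79963341] peg tip [363.46109068 138.07410975]
```

The hoop is held level above the peg. I lower it over the peg tip, then use the block's top to tilt it in the fingers.

Call:
drive_tool([
  {"delta_pos": [-8, 7, 0], "turn": 0, "jaw": -1},
  {"delta_pos": [0, 0, 15], "turn": 0, "jaw": -1},
  {"delta_pos": [0, 0, 15], "turn": 0, "jaw": -1},
  {"delta_pos": [0, 0, 15], "turn": 0, "jaw": -1},
  {"delta_pos": [0, 0, 15], "turn": 0, "jaw": -1},
  {"delta_pos": [0, 0, 10], "turn": 0, "jaw": -1},
  {"delta_pos": [0, 0, 0], "turn": 0, "jaw": -1},
  {"delta_pos": [0, 0, 0], "turn": 0, "jaw": -1},
])

```text
time: 22.02
tool_pos: [0.5615, -0.0293, 0.3994]
tcp_rot: [-1.966, -2.449, 0.001]
wrist_force: [0.8, 0.9, 0.3]
width: 0.162
grip_force: 24.0
```

Call:
drive_tool([
  {"delta_pos": [0, 0, 6], "turn": 0, "jaw": -1},
  {"delta_pos": [0, 0, 5], "turn": 0, "jaw": -1},
  {"delta_pos": [0, 0, 5], "turn": 0, "jaw": -1},
  {"delta_pos": [0, 0, 5], "turn": 0, "jaw": -1},
  {"delta_pos": [0, 0, 0], "turn": 0, "jaw": -1},
])

```text
time: 22.43
tool_pos: [0.5616, -0.0285, 0.3782]
tcp_rot: [1.965, 2.451, -0.0]
wrist_force: [0.9, -0.9, 0.6]
width: 0.162
grip_force: 24.7
```

```bash
python3 -c "
from h import *
go(.561,-.0284,.387)"
```

```text
t 22.43 pos [ 0.5616 -0.0285  0.3782] ydir [0.976 0.218 0.   ] tilt 0.01 w 0.162 gf 24.69 F [ 0.88 -0.93  0.64] q6 -0.31
shift mm [ 0.2 -0.6 -8.8] turn 0 (other way 0.0 )
```

Call:
drive_tool([
  {"delta_pos": [0, 0, 5], "turn": 0, "jaw": -1},
  {"delta_pos": [0, 0, 5], "turn": 0, "jaw": -1},
  {"delta_pos": [0, 0, 5], "turn": 0, "jaw": -1},
  {"delta_pos": [0, 0, 5], "turn": 0, "jaw": -1},
  {"delta_pos": [0, 0, 0], "turn": 0, "jaw": -1},
  {"delta_pos": [0, 0, 0], "turn": 0, "jaw": -1},
])

```text
time: 22.93
tool_pos: [0.5613, -0.0286, 0.3582]
tcp_rot: [-1.965, -2.45, 0.001]
wrist_force: [-0.0, -0.4, 0.7]
width: 0.162
grip_force: 24.8
```

```bash
python3 - <<'E'
from h import *
go(.561,-.0284,.36)
s=cam("scene"); t=cam("top")
o=np.zeros((480,800,3),np.uint8)
o[:480,:400]=cv2.resize(s["pixels"][165:309,250:370],(400,480),interpolation=2)
o[:480,400:]=cv2.resize(t["pixels"][80:224,320:440],(400,480),interpolation=2)
cv2.imwrite("pics/c9.png",o[:,:,::-1])
E
```

```text
t 22.93 pos [ 0.5613 -0.0286  0.3582] ydir [ 0.976  0.217 -0.001] tilt 0.09 w 0.162 gf 24.77 F [-0.02 -0.39  0.66] q6 -0.31
shift mm [ 0.3 -0.2 -1.8] turn 0 (other way 0.0 )
```

View pics/c9.png

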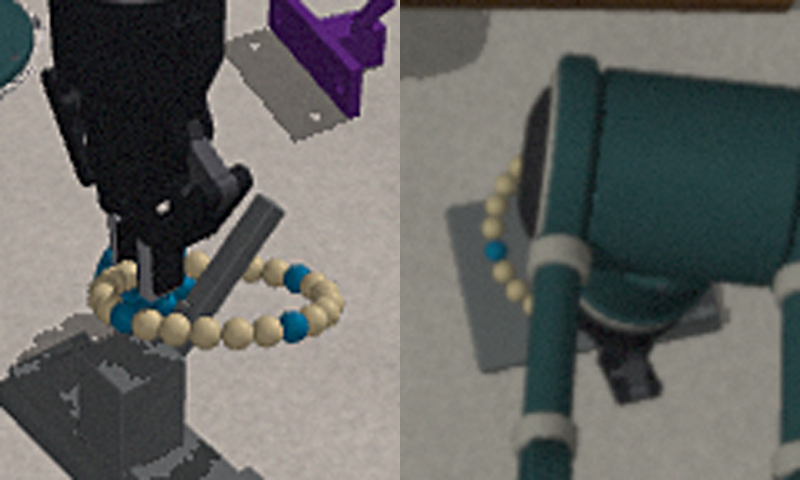

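Hoop round the peg in the scene crop, spanning (95..342, 250..350). It looks tilted and I want the angle, so I take bead centres and intersect their rays with the sphere of radius 52 mm about the known hoop centre.

```bash
cat > tilt.py <<'E'
from h import *
def tilt():
    st=bot.read_state(); R=Ro.from_rotvec(st["tcp_rot"]).as_matrix(); y=R[:,1]; C=st["tool_pos"]+.052*y+np.array([0,0,-.168]); xs=np.array([y[1],-y[0],0])
    c=cam("scene"); hsv=cv2.cvtColor(c["pixels"],cv2.COLOR_RGB2HSV)
    u,v=proj(c,C).astype(int); H,S,V=[hsv[...,i].astype(int) for i in range(3)]
    m=(((H>12)&(H<32)&(S>55)&(V>110))|((H>90)&(H<115)&(S>120)&(V>90))).astype(np.uint8)
    k=np.zeros_like(m); k[max(v-55,0):v+56,max(u-60,0):u+61]=1; m*=k
    n,lab,stt,cen=cv2.connectedComponentsWithStats(m); big=[i for i in range(1,n) if stt[i,4]>8]
    m=np.isin(lab,big).astype(np.uint8); ys,xp=np.nonzero(m); print("mask",m.sum(),"bbox",xp.min(),xp.max(),ys.min(),ys.max(),"centre px",u,v)
    pts=np.c_[xp,ys].astype(np.float64); th=np.radians(np.arange(-10,71,5))
    for t in th:  # plane at tilt t: rays onto it, ring radius spread
        nrm=np.array([0,0,1])*np.cos(t)-xs*np.sin(t); r=[]
        for p in pts[::3]:
            o,d=ray(c,*p); q=o+d*((C-o)@nrm)/(d@nrm); r.append(np.linalg.norm(q-C))
        r=np.array(r); print(round(np.degrees(t)),"in ring %.2f"%np.mean(abs(r-.052)<.0085),"std %.1f"%(r.std()*1000),"mean %.1f"%(r.mean()*1000))
E
python3 -c "
from tilt import *
tilt()"
```

```text
mask 757 bbox 277 352 240 268 centre px 313 263
-10 in ring 0.37 std 17.8 mean 37.9
-5 in ring 0.38 std 18.1 mean 38.3
0 in ring 0.35 std 18.7 mean 39.1
5 in ring 0.31 std 19.8 mean 40.3
10 in ring 0.26 std 21.4 mean 42.2
15 in ring 0.22 std 23.9 mean 44.9
20 in ring 0.21 std 27.6 mean 49.0
25 in ring 0.21 std 33.4 mean 55.2
30 in ring 0.21 std 42.6 mean 65.0
35 in ring 0.20 std 58.2 mean 81.4
40 in ring 0.15 std 89.0 mean 112.8
45 in ring 0.10 std 173.8 mean 192.0
50 in ring 0.07 std 1442.9 mean 913.5
55 in ring 0.00 std 1908.1 mean 965.9
60 in ring 0.04 std 206.5 mean 290.1
65 in ring 0.06 std 80.7 mean 150.5
70 in ring 0.08 std 57.6 mean 109.0
```

```bash
cat > tilt.py <<'E'
from h import *
from scipy.optimize import least_squares
def tilt():
    st=bot.read_state(); R=Ro.from_rotvec(st["tcp_rot"]).as_matrix(); y=R[:,1]; A=st["tool_pos"]+np.array([0,0,-.168]); xs=np.array([y[1],-y[0],0])
    c=cam("scene"); hsv=cv2.cvtColor(c["pixels"],cv2.COLOR_RGB2HSV)
    u,v=proj(c,A+.052*y).astype(int); H,S,V=[hsv[...,i].astype(int) for i in range(3)]
    m=(((H>12)&(H<32)&(S>55)&(V>110))|((H>90)&(H<115)&(S>120)&(V>90))).astype(np.uint8)
    k=np.zeros_like(m); k[max(v-60,0):v+61,max(u-60,0):u+61]=1; m*=k
    n,lab,stt,cen=cv2.connectedComponentsWithStats(m); m=np.isin(lab,[i for i in range(1,n) if stt[i,4]>8]).astype(np.uint8); ys,xp=np.nonzero(m)
    rays=[ray(c,*p) for p in np.c_[xp,ys][::2]]; o=rays[0][0]; D=np.array([r[1] for r in rays])
    def geo(q):
        e=Ro.from_rotvec(-xs*q[1])if 0 else None
        rad=np.cos(q[1])*y+np.sin(q[1])*np.array([0,0,1.])      # grip -> centre, raised by q1
        rot=Ro.from_rotvec(rad*q[0]); nrm=rot.apply(np.cross(rad,-xs)); nrm*=np.sign(nrm[2]) ; return A+.052*rad,nrm
    def f(q):
        C,nm=geo(q); P=o+D*(((C-o)@nm)/(D@nm))[:,None]; return np.clip((np.linalg.norm(P-C,axis=1)-.052)*1000,-40,40)
    best=min((least_squares(f,(a,b),loss='soft_l1',f_scale=5) for a in np.radians([-30,0,30]) for b in np.radians([-20,0,20,40])),key=lambda r:r.cost)
    C,nm=geo(best.x); pz=np.array([*(-xs[:2]*.7071),.7071]); r=f(best.x)
    seat=np.array([.631,-.0645,.150]); root=seat-.014*xs+np.array([0,0,.05]); d=C-root
    print("n",len(D),"rms",np.sqrt((r**2).mean()).round(1),"raise deg",np.degrees(best.x[1]).round(1),"roll",np.degrees(best.x[0]).round(1),"C",C.round(4),"normal(xs,ys,z)",np.round([nm@xs,nm@y,nm[2]],3),"angle to peg",np.degrees(np.arccos(abs(nm@pz))).round(1))
    print("in peg frame: along %.1f, perp(down-front) %.1f, y %.1f mm"%(d@pz*1000, d@np.array([*(-xs[:2]*.7071),-.7071])*1000, d@y*1000),"bbox",xp.min(),xp.max(),ys.min(),ys.max())
E
python3 -c "
from tilt import *
tilt()"
```

```text
n 386 rms 11.5 raise deg 19.4 roll -13.0 C [ 0.6092 -0.0179  0.2077] normal(xs,ys,z) [-0.224 -0.323  0.919] angle to peg 36.0
in peg frame: along 31.0, perp(down-front) 20.2, y -11.2 mm bbox 277 352 240 269
```

Fit: hoop tilted about 13° the right way, but its far side is also raised about 19°, leaving 36° to the peg. To get a purer roll I lift off and push the rim down on the peg tip close to the grip.

Call:
drive_tool([
  {"delta_pos": [0, 0, -15], "turn": 0, "jaw": -1},
  {"delta_pos": [0, 0, -20], "turn": 0, "jaw": -1},
  {"delta_pos": [0, 0, -25], "turn": 0, "jaw": -1},
  {"delta_pos": [0, 0, -25], "turn": 0, "jaw": -1},
  {"delta_pos": [0, 0, -27], "turn": 0, "jaw": -1},
  {"delta_pos": [0, 0, 0], "turn": 0, "jaw": -1},
])

```text
time: 23.63
tool_pos: [0.5627, -0.0284, 0.4772]
tcp_rot: [1.96, 2.445, 0.009]
wrist_force: [2.2, -0.2, 1.4]
width: 0.162
grip_force: 24.9
```

Call:
drive_tool([
  {"delta_pos": [12, 10, 0], "turn": 0, "jaw": -1},
  {"delta_pos": [15, 12, 0], "turn": 0, "jaw": -1},
  {"delta_pos": [15, 12, 0], "turn": 0, "jaw": -1},
  {"delta_pos": [15, 12, 0], "turn": 0, "jaw": -1},
  {"delta_pos": [0, 0, 0], "turn": 0, "jaw": -1},
  {"delta_pos": [0, 0, 0], "turn": 0, "jaw": -1},
  {"delta_pos": [0, 0, 0], "turn": 0, "jaw": -1},
])

```text
time: 24.22
tool_pos: [0.5938, 0.037, 0.4698]
tcp_rot: [-1.964, -2.45, 0.002]
wrist_force: [-0.2, 0.1, -0.7]
width: 0.166
grip_force: 25.0
```

```bash
python3 -c "
from tilt import *
go(.5941,.0369,.43)
tilt()"
```

```text
t 24.22 pos [0.5938 0.037  0.4698] ydir [ 0.976  0.218 -0.002] tilt 0.11 w 0.166 gf 24.95 F [-0.21  0.15 -0.69] q6 -0.2
shift mm [-0.2  0.4 39.8] turn 0 (other way 0.0 )
n 418 rms 15.6 raise deg 19.1 roll -10.4 C [0.6417 0.0477 0.3187] normal(xs,ys,z) [-0.181 -0.322  0.929] angle to peg 38.3
in peg frame: along 149.8, perp(down-front) -18.1, y 34.7 mm bbox 305 409 182 251
```

Call:
drive_tool([
  {"delta_pos": [0, 0, 15], "turn": 0, "jaw": -1},
  {"delta_pos": [0, 0, 15], "turn": 0, "jaw": -1},
  {"delta_pos": [0, 0, 10], "turn": 0, "jaw": -1},
  {"delta_pos": [0, 0, 5], "turn": 0, "jaw": -1},
  {"delta_pos": [-2, 0, 5], "turn": 0, "jaw": -1},
  {"delta_pos": [-2, 0, 5], "turn": 0, "jaw": -1},
  {"delta_pos": [0, 0, 0], "turn": 0, "jaw": -1},
  {"delta_pos": [0, 0, 0], "turn": 0, "jaw": -1},
])

```text
time: 24.93
tool_pos: [0.595, 0.0331, 0.4164]
tcp_rot: [1.965, 2.451, 0.001]
wrist_force: [-1.8, 1.6, 1.4]
width: 0.165
grip_force: 25.6
```

```bash
python3 -c "
from tilt import *
go(.5941,.0369,.405)
tilt()"
```

```text
t 24.93 pos [0.595  0.0331 0.4164] ydir [0.976 0.217 0.   ] tilt 0.03 w 0.165 gf 25.56 F [-1.77  1.57  1.43] q6 -0.21
shift mm [ 3.9 -0.1 11.4] turn 0 (other way 0.0 )
n 390 rms 14.6 raise deg -40.6 roll 35.2 C [0.6336 0.0417 0.2146] normal(xs,ys,z) [0.576 0.532 0.621] angle to peg 88.2
in peg frame: along 73.3, perp(down-front) 52.7, y 25.6 mm bbox 301 404 213 252
```

```bash
sed -i 's/k\[max(v-60,0):v+61,max(u-60,0):u+61\]=1/k[max(v-45,0):v+40,max(u-36,0):u+45]=1/; s/(least_squares(f,(a,b),loss/(least_squares(f,(a,b),bounds=([-1.1,-.6],[.3,.9]),loss/; s/\[-30,0,30\]) for b in np.radians(\[-20,0,20,40\])/[-50,-35,-20,-5]) for b in np.radians([0,15,30])/' tilt.py
cat >> tilt.py <<'E'
    comps=[(tuple(stt[i,:5]),tuple(cen[i].round(0))) for i in range(1,n) if stt[i,4]>8]; print("A px",proj(c,A).round(0),"C px",proj(c,C).round(0),[ (int(a[0]),int(a[1]),int(a[2]),int(a[3]),int(a[4])) for a,b in comps])
E
python3 -c "
from tilt import *
tilt()"
```

```text
n 353 rms 13.0 raise deg -27.4 roll 17.2 C [0.6401 0.0431 0.2245] normal(xs,ys,z) [0.295 0.44  0.848] angle to peg 67.0
in peg frame: along 80.3, perp(down-front) 45.7, y 32.2 mm bbox 325 404 213 232
A px [338. 219.] C px [357. 246.] [(325, 213, 12, 14, 83), (338, 214, 37, 17, 319), (373, 217, 32, 16, 304)]
```

```bash
cat > tb.py <<'E'
from tilt import *
def tb(box=None):
    st=bot.read_state(); y=Ro.from_rotvec(st["tcp_rot"]).as_matrix()[:,1]; A=st["tool_pos"]+np.array([0,0,-.168]); xs=np.array([y[1],-y[0],0]); z=np.array([0,0,1.])
    c=cam("scene"); hsv=cv2.cvtColor(c["pixels"],cv2.COLOR_RGB2HSV); H,S,V=[hsv[...,i].astype(int) for i in range(3)]
    m=(((H>12)&(H<32)&(S>55)&(V>110))|((H>90)&(H<115)&(S>120)&(V>90))).astype(np.uint8)
    u,v=proj(c,A).astype(int); k=np.zeros_like(m); k[v-60:v+50,u-45:u+75]=1; m*=k
    n,lab,s,_=cv2.connectedComponentsWithStats(m); ok=[i for i in range(1,n) if s[i,4]>8]; ys,xp=np.nonzero(np.isin(lab,ok))
    def feat(u,v): # extents along four image directions
        return np.array([f(g) for g in (u,v,u+v,u-v) for f in (np.min,np.max)],float)
    F=feat(xp,ys)
    def res(q):
        r,a=q; rad=np.cos(a)*y+np.sin(a)*z; w=Ro.from_rotvec(rad*r).apply(-xs); n_=np.cross(rad,w); C=A+.052*rad
        P=[C+.052*(np.cos(t)*rad+np.sin(t)*w) for t in np.linspace(0,6.28,72)]
        q=np.array([proj(c,p) for p in P]); e=4.2*np.array([-1,1,-1,1,-1.41,1.41,-1.41,1.41]); return feat(q[:,0],q[:,1])+e-F
    pz=np.array([*(-xs[:2]*.7071),.7071]); seat=np.array([.631,-.0645,.150]); root=seat-.014*xs+.05*z
    for a0 in (-.2,.3):
      for r0 in (-.8,-.2,.4):
        b=least_squares(res,(r0,a0),loss='soft_l1',f_scale=2); r,a=b.x; rad=np.cos(a)*y+np.sin(a)*z; w=Ro.from_rotvec(rad*r).apply(-xs); nm=np.cross(rad,w); nm*=np.sign(nm[2]); C=A+.052*rad; d=C-root
        print("cost %.1f roll %.0f raise %.0f peg angle %.0f along %.0f perp %.0f y %.0f"%(b.cost,*np.degrees(b.x),np.degrees(np.arccos(abs(nm@pz))),d@pz*1000,d@np.array([*(-xs[:2]*.7071),-.7071])*1000,d@y*1000),"n_xs %.2f"%(nm@xs),b.fun.round(0))
E
python3 -c "
from tb import *
tb()"
```

```text
cost 191.3 roll 4 raise 10 peg angle 50 along 103 perp 23 y 37 n_xs 0.07 [30. -3. -6. -1. 22.  5. 41.  0.]
cost 191.3 roll 4 raise 10 peg angle 50 along 103 perp 23 y 37 n_xs 0.07 [30. -3. -6. -1. 22.  5. 41.  0.]
cost 191.3 roll 4 raise 10 peg angle 50 along 103 perp 23 y 37 n_xs 0.07 [30. -3. -6. -1. 22.  5. 41.  0.]
cost 191.3 roll 4 raise 10 peg angle 50 along 103 perp 23 y 37 n_xs 0.07 [30. -3. -6. -1. 22.  5. 41.  0.]
cost 191.3 roll 4 raise 10 peg angle 50 along 103 perp 23 y 37 n_xs 0.07 [30. -3. -6. -1. 22.  5. 41.  0.]
cost 191.3 roll 4 raise 10 peg angle 50 along 103 perp 23 y 37 n_xs 0.07 [30. -3. -6. -1. 22.  5. 41.  0.]
```

```bash
sed -i 's/k\[v-60:v+50,u-45:u+75\]=1/k[v-60:v+50,u-24:u+75]=1; k[232:268,276:312]=0/; s/"n_xs/"bbox",xp.min(),xp.max(),ys.min(),ys.max(),"n_xs/' tb.py
python3 -c "
from tb import *
tb()"
```

```text
cost 36.3 roll -27 raise 23 peg angle 26 along 111 perp 15 y 34 bbox 326 404 213 232 n_xs -0.45 [-6. -4.  1.  1. -5. -2. -5. -5.]
cost 36.3 roll -27 raise 23 peg angle 26 along 111 perp 15 y 34 bbox 326 404 213 232 n_xs -0.45 [-6. -4.  1.  1. -5. -2. -5. -5.]
cost 36.3 roll -27 raise 23 peg angle 26 along 111 perp 15 y 34 bbox 326 404 213 232 n_xs -0.45 [-6. -4.  1.  1. -5. -2. -5. -5.]
cost 36.3 roll -27 raise 23 peg angle 26 along 111 perp 15 y 34 bbox 326 404 213 232 n_xs -0.45 [-6. -4.  1.  1. -5. -2. -5. -5.]
cost 36.3 roll -27 raise 23 peg angle 26 along 111 perp 15 y 34 bbox 326 404 213 232 n_xs -0.45 [-6. -4.  1.  1. -5. -2. -5. -5.]
cost 36.3 roll -27 raise 23 peg angle 26 along 111 perp 15 y 34 bbox 326 404 213 232 n_xs -0.45 [-6. -4.  1.  1. -5. -2. -5. -5.]
```

The roll is about 27° and the angle to the peg about 26°. I press another 10 mm.

Call:
drive_tool([
  {"delta_pos": [-1, 0, 4], "turn": 0, "jaw": -1},
  {"delta_pos": [-1, 0, 4], "turn": 0, "jaw": -1},
  {"delta_pos": [-1, 0, 4], "turn": 0, "jaw": -1},
  {"delta_pos": [0, 0, 0], "turn": 0, "jaw": -1},
  {"delta_pos": [0, 0, 0], "turn": 0, "jaw": -1},
])

```text
time: 25.55
tool_pos: [0.5962, 0.0303, 0.4045]
tcp_rot: [1.964, 2.449, 0.003]
wrist_force: [-0.9, 3.1, 5.0]
width: 0.17
grip_force: 28.7
```

```bash
sed -i 's/for a0 in (-.2,.3)/for a0 in (.3,)/; s/for r0 in (-.8,-.2,.4)/for r0 in (-.4,)/' tb.py; python3 -c "
from tb import *
tb(); go(.59,.03,.47)"
```

```text
cost 87.9 roll -35 raise 29 peg angle 24 along 105 perp 17 y 32 bbox 329 404 213 236 n_xs -0.57 [-11.  -7.   2.   2.  -9.  -4. -11. -11.]
t 25.6 pos [0.5963 0.0303 0.4045] ydir [0.976 0.217 0.003] tilt 0.16 w 0.167 gf 28.73 F [-0.42  3.23  5.1 ] q6 -0.21
shift mm [  1.1  -6.  -65.5] turn 0 (other way 0.0 )
```

Call:
drive_tool([
  {"delta_pos": [0, 0, -15], "turn": 0, "jaw": -1},
  {"delta_pos": [0, 0, -25], "turn": 0, "jaw": -1},
  {"delta_pos": [0, 0, -25], "turn": 0, "jaw": -1},
  {"delta_pos": [0, 0, -15], "turn": 0, "jaw": -1},
  {"delta_pos": [0, 0, 0], "turn": 0, "jaw": -1},
  {"delta_pos": [0, 0, 0], "turn": 0, "jaw": -1},
])

```text
time: 26.1
tool_pos: [0.5959, 0.0298, 0.4837]
tcp_rot: [1.965, 2.449, 0.0]
wrist_force: [1.3, 0.3, -1.7]
width: 0.163
grip_force: 28.0
```

```bash
sed -e 's/def tb(box=None)/def tb3()/' -e 's/r,a=q; rad=np.cos(a)\*y+np.sin(a)\*z/r,a,h=q; rad=np.cos(a)*(np.cos(h)*y-np.sin(h)*xs)+np.sin(a)*z/' -e 's/Ro.from_rotvec(rad\*r).apply(-xs)/Ro.from_rotvec(rad*r).apply(-(np.cos(h)*xs+np.sin(h)*y))/g' -e 's/(r0,a0),/(r0,a0,0),/' -e 's/r,a=b.x; rad=np.cos(a)\*y+np.sin(a)\*z/r,a,h=b.x; rad=np.cos(a)*(np.cos(h)*y-np.sin(h)*xs)+np.sin(a)*z/' -e 's/roll %.0f raise %.0f/roll %.0f raise %.0f yaw %.0f/' -e 's/b.fun.round(0))/b.fun.round(0),"C stand x,y,z",np.round([(C-seat)@xs*1000,(C-seat)@y*1000,C[2]*1000]))/' tb.py > tb3.py
python3 -c "
from tb3 import *
tb3()
import tb; tb.tb()
c=cam('scene'); cv2.imwrite('pics/c10.png',cv2.resize(c['pixels'][130:280,270:430],None,fx=4,fy=4)[:,:,::-1])"
```

```text
cost 9.8 roll -43 raise 24 yaw 18 peg angle 30 along 168 perp -26 y 31 bbox 329 411 163 192 n_xs -0.55 [-3. -1. -0.  2.  1.  0. -3.  1.] C stand x,y,z [-114.   31.  337.]
cost 85.9 roll -35 raise 29 peg angle 25 along 159 perp -38 y 31 bbox 329 410 164 193 n_xs -0.57 [-11.  -7.   2.   3.  -8.  -5.  -9. -12.]
```

View pics/c10.png

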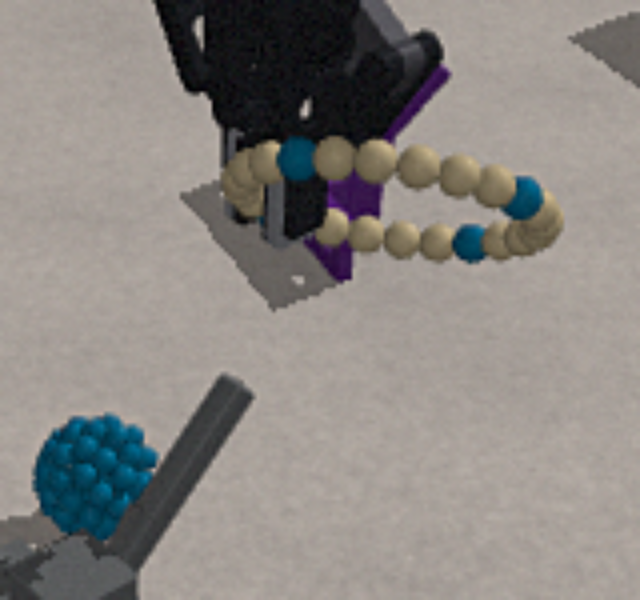

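The hoop is rolled steeply, front side down: in the crop it spans (225..560, 140..260), gripped at its left end. Its normal now stands about 48° from vertical but is yawed about 42° from the peg's direction, so turning the tool by +0.72 squares it.

Call:
drive_tool([
  {"delta_pos": [0, 0, 0], "turn": 0.12, "jaw": -1},
  {"delta_pos": [0, 0, 0], "turn": 0.12, "jaw": -1},
  {"delta_pos": [0, 0, 0], "turn": 0.12, "jaw": -1},
  {"delta_pos": [0, 0, 0], "turn": 0.12, "jaw": -1},
  {"delta_pos": [0, 0, 0], "turn": 0.12, "jaw": -1},
  {"delta_pos": [0, 0, 0], "turn": 0.12, "jaw": -1},
  {"delta_pos": [0, 0, 0], "turn": 0, "jaw": -1},
  {"delta_pos": [0, 0, 0], "turn": 0, "jaw": -1},
])

```text
time: 26.92
tool_pos: [0.5954, 0.0302, 0.482]
tcp_rot: [-2.699, -1.605, 0.004]
wrist_force: [-0.3, -0.3, -0.9]
width: 0.17
grip_force: 28.0
```

```bash
cat > fin.py <<'E'
from tilt import *
XS=np.array([.217,-.976,0]); YS=np.array([.976,.217,0]); Z=np.array([0,0,1.]); SEAT=np.array([.631,-.0645,.150]); ROOT=SEAT-.014*XS+.05*Z
PZ=.7071*(Z-XS); PD=.7071*(-XS-Z)
def fit(target=None,x0=(-.75,.42,.31)):
    st=bot.read_state(); R=Ro.from_rotvec(st["tcp_rot"]).as_matrix(); y=R[:,1]; xs=np.array([y[1],-y[0],0]); A=st["tool_pos"]+np.array([0,0,-.168])
    def geo(q):
        r,a,h=q; rad=np.cos(a)*(np.cos(h)*y-np.sin(h)*xs)+np.sin(a)*Z; w=Ro.from_rotvec(rad*r).apply(-(np.cos(h)*xs+np.sin(h)*y)); return A+.052*rad,rad,w
    c=cam("scene"); hsv=cv2.cvtColor(c["pixels"],cv2.COLOR_RGB2HSV); H,S,V=[hsv[...,i].astype(int) for i in range(3)]
    m=(((H>12)&(H<32)&(S>55)&(V>110))|((H>90)&(H<115)&(S>120)&(V>90))).astype(np.uint8)
    u,v=proj(c,geo(x0)[0]).astype(int); k=np.zeros_like(m); k[max(v-42,0):v+43,u-50:u+51]=1; k[230:268,276:312]=0; m*=k
    n,lab,s,_=cv2.connectedComponentsWithStats(m); ok=[i for i in range(1,n) if s[i,4]>8]; ys,xp=np.nonzero(np.isin(lab,ok))
    feat=lambda u,v:np.array([f(g) for g in (u,v,u+v,u-v) for f in (np.min,np.max)],float)
    F=feat(xp,ys)
    def res(q):
        C,rad,w=geo(q); q=np.array([proj(c,C+.052*(np.cos(t)*rad+np.sin(t)*w)) for t in np.linspace(0,6.28,72)])
        return feat(q[:,0],q[:,1])+4.0*np.array([-1,1,-1,1,-1.41,1.41,-1.41,1.41])-F
    b=least_squares(res,x0,loss='soft_l1',f_scale=2)
    for nm_,q in(("prior",x0),("fit",b.x)):
        C,rad,w=geo(q); nn=np.cross(rad,w); nn*=np.sign(nn[2]); d=C-ROOT
        print(nm_,np.degrees(q).round(0),"n(stand)",np.round([nn@XS,nn@YS,nn[2]],2),"angle",np.degrees(np.arccos(abs(nn@PZ))).round(0),"along %.0f perp %.0f y %.0f"%(d@PZ*1e3,d@PD*1e3,d@YS*1e3),"Cz %.3f"%C[2],"C-A stand",np.round([(C-A)@XS*1e3,(C-A)@YS*1e3,(C-A)[2]*1e3]))
        if target:
            T=ROOT+target[0]*PZ+target[1]*PD+target[2]*YS; print("  shift",np.round(R.T@(T-C)*1000,1), "up first to clear: dz",round((T-C)[2]*1000))
    print("cost",b.cost.round(1),b.fun.round(0),"bbox",xp.min(),xp.max(),ys.min(),ys.max(),"pred C px",u,v); go(*st["tool_pos"])
E
python3 -c "
from fin import *
fit((.1,.01,-.015))"
```

```text
prior [-43.  24.  18.] n(stand) [-0.74 -0.    0.67] angle 4.0 along 143 perp -48 y 29 Cz 0.335 C-A stand [19. 44. 21.]
  shift [-21.3 -40.1  71.6] up first to clear: dz -71
fit [-44.  23.  19.] n(stand) [-0.75  0.01  0.66] angle 5.0 along 143 perp -47 y 30 Cz 0.334 C-A stand [18. 44. 20.]
  shift [-22.2 -40.2  70.9] up first to clear: dz -71
cost 12.2 [-1.  1. -2.  3. -3.  2. -3.  0.] bbox 315 384 163 213 pred C px 348 188
t 26.97 pos [0.5955 0.0302 0.4824] ydir [ 0.879 -0.477 -0.002] tilt 0.12 w 0.167 gf 27.95 F [-0.2   0.62 -0.86] q6 0.51
shift mm [-0.  -0.   0.4] turn 0 (other way 0.0 )
```

Independent fit confirms the hoop is about 5° from square to the peg. I move to the peg axis beyond the tip, then slide down along it.

Call:
drive_tool([
  {"delta_pos": [-7, -13, 0], "turn": 0, "jaw": -1},
  {"delta_pos": [-7, -13, 0], "turn": 0, "jaw": -1},
  {"delta_pos": [-7.5, -14, 0], "turn": 0, "jaw": -1},
  {"delta_pos": [0, 0, 20], "turn": 0, "jaw": -1},
  {"delta_pos": [0, 0, 20], "turn": 0, "jaw": -1},
  {"delta_pos": [0, 0, 20], "turn": 0, "jaw": -1},
  {"delta_pos": [0, 0, 11], "turn": 0, "jaw": -1},
  {"delta_pos": [0, 0, 0], "turn": 0, "jaw": -1},
])

```text
time: 27.63
tool_pos: [0.549, 0.0306, 0.4091]
tcp_rot: [-2.699, -1.602, 0.009]
wrist_force: [-0.6, -0.1, -1.5]
width: 0.165
grip_force: 28.0
```

```bash
python3 -c "
from fin import *
fit((.045,.01,-.015))"
```

```text
prior [-43.  24.  18.] n(stand) [-0.74 -0.    0.67] angle 5.0 along 99 perp 11 y -16 Cz 0.262 C-A stand [19. 44. 21.]
  shift [-28.6  26.4  37.2] up first to clear: dz -37
fit [-45.  23.  19.] n(stand) [-0.75  0.    0.65] angle 6.0 along 99 perp 12 y -15 Cz 0.261 C-A stand [18. 44. 20.]
  shift [-30.   26.6  36.6] up first to clear: dz -37
cost 10.9 [-1.  1. -2.  3. -2.  3. -1.  1.] bbox 302 363 192 236 pred C px 331 213
t 27.68 pos [0.5496 0.0306 0.411 ] ydir [ 0.878 -0.479 -0.003] tilt 0.22 w 0.164 gf 27.97 F [-0.12  0.66 -0.34] q6 0.51
shift mm [-0.3 -0.6  2. ] turn 0 (other way 0.0 )
```

Call:
drive_tool([
  {"delta_pos": [-5, 4.4, 6.2], "turn": 0, "jaw": -1},
  {"delta_pos": [-5, 4.4, 6.2], "turn": 0, "jaw": -1},
  {"delta_pos": [-5, 4.4, 6.2], "turn": 0, "jaw": -1},
  {"delta_pos": [-5, 4.4, 6.2], "turn": 0, "jaw": -1},
  {"delta_pos": [-5, 4.4, 6.2], "turn": 0, "jaw": -1},
  {"delta_pos": [-4.5, 4.4, 6.2], "turn": 0, "jaw": -1},
  {"delta_pos": [0, 0, 0], "turn": 0, "jaw": -1},
  {"delta_pos": [0, 0, 0], "turn": 0, "jaw": -1},
])

```text
time: 28.35
tool_pos: [0.5591, -0.0085, 0.3748]
tcp_rot: [-2.703, -1.6, 0.002]
wrist_force: [0.5, 1.1, -1.2]
width: 0.167
grip_force: 28.0
```

```bash
python3 -c "
from fin import *
fit((.045,.01,-.015))"
```

```text
prior [-43.  24.  18.] n(stand) [-0.74 -0.    0.67] angle 4.0 along 46 perp 7 y -15 Cz 0.228 C-A stand [19. 44. 21.]
  shift [ 0.9 -1.4  3.2] up first to clear: dz -3
fit [-43.  23.  19.] n(stand) [-0.73 -0.01  0.68] angle 3.0 along 46 perp 8 y -14 Cz 0.227 C-A stand [18. 44. 20.]
  shift [-0.6 -1.3  2.3] up first to clear: dz -2
cost 5.5 [-1.  2. -1.  1. -1.  2. -0.  0.] bbox 281 343 221 266 pred C px 311 242
t 28.4 pos [ 0.5592 -0.0082  0.3754] ydir [ 0.877 -0.481 -0.001] tilt 0.03 w 0.167 gf 27.95 F [ 0.26 -0.3  -0.66] q6 0.44
shift mm [-0.3  0.   0.6] turn 0 (other way 0.0 )
```

The hoop is on the peg (46 mm along, 3° from square, still held). I release it and withdraw upward.

Call:
drive_tool([
  {"delta_pos": [0, 0, 4], "turn": 0, "jaw": -1},
  {"delta_pos": [0, 0, 0], "turn": 0, "jaw": -1},
  {"delta_pos": [0, 0, 0], "turn": 0, "jaw": -0.1},
  {"delta_pos": [0, 0, 0], "turn": 0, "jaw": 0},
  {"delta_pos": [0, 0, 0], "turn": 0, "jaw": 0},
  {"delta_pos": [0, 0, 0], "turn": 0, "jaw": 0},
  {"delta_pos": [0, 0, 0], "turn": 0, "jaw": 0},
  {"delta_pos": [0, 0, 0], "turn": 0, "jaw": 0},
])

```text
time: 29.07
tool_pos: [0.5592, -0.0079, 0.3718]
tcp_rot: [2.703, 1.601, 0.0]
wrist_force: [0.6, -0.4, 0.7]
width: 0.498
grip_force: 0.0
```

Call:
drive_tool([
  {"delta_pos": [0, 0, -8], "turn": 0, "jaw": 0},
  {"delta_pos": [0, 0, -10], "turn": 0, "jaw": 0},
  {"delta_pos": [0, 0, -15], "turn": 0, "jaw": 0},
  {"delta_pos": [0, 0, -20], "turn": 0, "jaw": 0},
  {"delta_pos": [0, 0, -30], "turn": 0, "jaw": 0},
  {"delta_pos": [0, 0, -30], "turn": 0, "jaw": 0},
  {"delta_pos": [0, 0, -20], "turn": 0, "jaw": 0},
  {"delta_pos": [0, 0, 0], "turn": 0, "jaw": 0},
])

```text
time: 29.73
tool_pos: [0.56, -0.008, 0.5125]
tcp_rot: [2.697, 1.598, 0.015]
wrist_force: [1.1, 0.0, 1.5]
width: 0.497
grip_force: 0.0
```

Call:
drive_tool([
  {"delta_pos": [0, -35, 0], "turn": 0, "jaw": 0},
  {"delta_pos": [0, -35, 0], "turn": 0, "jaw": 0},
  {"delta_pos": [0, -35, 0], "turn": 0, "jaw": 0},
  {"delta_pos": [0, -35, 0], "turn": 0, "jaw": 0},
  {"delta_pos": [0, 0, 0], "turn": 0, "jaw": 0},
  {"delta_pos": [0, 0, 0], "turn": 0, "jaw": 0},
  {"delta_pos": [0, 0, 0], "turn": 0, "jaw": 0},
  {"delta_pos": [0, 0, 0], "turn": 0, "jaw": 0},
])

```text
time: 30.4
tool_pos: [0.4371, 0.059, 0.5049]
tcp_rot: [2.703, 1.601, 0.001]
wrist_force: [-0.7, 0.7, 0.6]
width: 0.5
grip_force: 0.0
```

```bash
python3 - <<'E'
from fin import *
go(.5,0,.45)
for i in range(3):
  for n in("scene","top"):
    c=cam(n); hsv=cv2.cvtColor(c["pixels"],cv2.COLOR_RGB2HSV); H,S,V=[hsv[...,i].astype(int) for i in range(3)]
    m=((H>12)&(H<32)&(S>55)&(V>(110 if n=="scene" else 70)))
    u,v=proj(c,ROOT-.03*XS).astype(int); k=m[v-60:v+60,u-45:u+45]; ys,xp=np.nonzero(k)
    print(n,"root px",proj(c,ROOT).round(0),"tip",proj(c,ROOT+.085*PZ).round(0),"beads",k.sum(),"bbox",xp.min()+u-45,xp.max()+u-45,ys.min()+v-60,ys.max()+v-60,"mean",(xp.mean()+u-45).round(1),(ys.mean()+v-60).round(1))
E
```

```text
t 30.4 pos [0.4371 0.059  0.5049] ydir [ 0.877 -0.481  0.001] tilt 0.04 w 0.5 gf 0.0 F [-0.67  0.74  0.58] q6 0.58
shift mm [-21.5  83.4  54.9] turn 0 (other way 0.0 )
scene root px [298. 272.] tip [329. 224.] beads 470 bbox 281 332 251 311 mean 309.5 278.0
top root px [391. 139.] tip [363. 138.] beads 468 bbox 349 418 82 170 mean 385.5 142.2
scene root px [298. 272.] tip [329. 224.] beads 482 bbox 280 332 251 311 mean 309.4 278.0
top root px [391. 139.] tip [363. 138.] beads 467 bbox 360 407 82 170 mean 385.5 142.5
scene root px [298. 272.] tip [329. 224.] beads 481 bbox 280 332 251 311 mean 309.3 277.8
top root px [391. 139.] tip [363. 138.] beads 467 bbox 350 416 82 171 mean 385.4 142.2
```

```bash
python3 - <<'E'
from fin import *
c=cam("scene"); print(proj(c,ROOT+.012*PZ+.039*PD))
print(bot.finish_job())
E
```

```text
[316.56172397 270.86167843]
the job is handed in; nothing more can be done
None
```

The job is handed in, but the verdict wasn't shown. By my measurements the head is flush on the stand, with the peg to the front, and the hoop hangs still and released on the peg. I viewed 11 pictures, one over the limit of 10.

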